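# Stamp a stone sample in the pedal marking press

## Task

Lift the grey stone block out of its wooden cradle, stand it upright on the bench and let go, then take it again across its narrow width and set it upright on the blue press's carriage, flat on the floor between the two tall cheeks, with its long side along the rail. Push the carriage by its yellow plate, firmly enough to break it free from the grit but without ramming, until it is fully home against the hidden stop under the marking head. Then press the rubber pedal down to its stop so that the red stamp rests on the stone, keep it down for about a second without stamping on it, and let the pedal come all the way up; leave the tub, mallet and rubbing stone where they are.

Things in the scene. Friction and masses are not known exactly. Their poses are not given: they have to be found in the camera images.
- stone_center (a point): Grey stone block, 64 mm (its x, long side) by 44 mm (its y, narrow width) by 90 mm tall (z up), about 0.5 to 0.8 kg; this point is its centre, 45 mm above its underside. It starts upright in the cradle and must stay upright.
- stone: The same block; origin at the centre of its underside.
- cradle: Fixed wooden cradle, 100 x 86 x 102 mm high; origin under its centre, floor 15 mm above the bench. Two upright boards along its x (12 mm thick, 58 mm long, inner faces 52 mm apart in y) cover the block's long faces to 3 mm below its top, so there it can only be taken by its two narrow end faces, 64 mm apart along x, which are free.
- press: Fixed blue marking press; origin on the bench. Base plate x -60 to 90 mm, y -240 to 150, 10 mm thick. The rail runs along its y: carriage loading end at -y, pedal at the +y end. Column (x 55 to 85, y 40 to 90) and overarm on the far side, 245 mm high (head's rod 270); the marking head hangs at x 0, y 65, radius 26, underside 148 mm above the bench.
- carriage_seat (a point): Centre of the carriage's floor (upper face, 30 mm above the bench); axes as the press's. The stone stands here, long side along y, between two aluminium cheeks (40 mm wide in x, 10 thick, inner faces 72 apart in y, 87 tall) and two 6 mm high kerbs (inner faces 54 apart in x). The cheeks hide its end faces: here it is held by its long faces, 44 mm apart along x.
- push_face (a point): Centre of the outer (-y) face of the carriage's yellow push plate, 50 mm above the bench; plate 56 mm wide (x), 8 mm thick, its top 28 mm above this point. Push towards +y of the press. It stands 117 mm behind the seat's centre; a low tail joins it to the carriage.
- carriage (a joint): Carriage travel in m, growing towards +y of the press; starts at 0 to 0.03. Home is a rubber-faced stop out of sight, at 0.11 to 0.15, with the seat under the head. Stuck with grit: it does not stir under about 10 N, then breaks free and runs against a steady 10 N or so until the stop, where the force climbs at once (10 N more is enough to be sure). It stays where it is left.
- pedal_pad (a point): Centre of the upper face of the black rubber pedal pad (64 mm in the press's x, 60 mm in y) at the +y end of the press, at rest 67 mm above the bench; axes of the pedal, which are the press's at rest. The hinge lies 120 mm from it towards -y, 55 mm above the bench.
- pedal (a joint): Pedal angle in rad, 0 up (at rest), growing as pressed. Its firm stop comes after 30 to 45 mm of travel at the pad. A spring returns it: about 6 N at the pad start it, rising to about 14 N just before the stop; push on to about 18 N to be sure of the stop. The marking head descends with the pedal.
- stamp: Red stamp pad, radius 21 mm, sprung in the underside of the marking head; origin at the centre of its underside, 148 mm above the bench at rest; comes down about 30 mm with the pedal, onto the stone's top.
- tub: White tub, 90 mm wide, 85 mm tall, a bystander; origin under its centre. It and the cradle change places between starts.
- mallet: Steel-headed mallet lying on the right of the bench, 285 mm long, a bystander; origin under the middle of its handle.
- rubbing_stone: Reddish rubbing stone 150 x 55 x 30 mm lying on the left of the bench, a bystander; origin under its centre.

How it is judged:
By the outcome, as a careful person would: the job done as asked, in the order asked, and still so for the second after the job is handed in, with the robot touching nothing.
It also fails if it takes over 72 s, if anything falls off the work surface, if the arm or the gripper's body presses on something with over 40 N, if the wrist force passes 120 N, or if a joint passes its speed limit or range.

## Robot

A 6-joint arm with a two-finger parallel gripper is mounted at the origin on the work surface. World frame = base frame: x ahead of the robot, y to its left, z up, the work surface at z = 0. Lengths are in m, angles in degrees, forces in N, time in s.
With the tool pointing down it reaches from about 0.3 to 0.75 m from the base axis. Payload 8.5 kg.
Tool frame: the origin (TCP) lies midway between the tips of the shut fingers; the grasp point (between the pads) lies env.tcp_to_grasp behind it (env.tcp_to_grasp is the distance from the TCP to the grasp point, in m); z points along the fingers, y is the direction in which the jaws open and shut (so a half turn about z gives the same grasp; the last joint's range is limited). The gripper opens to 85 mm and grips with 20 to 120 N. Pads are 22 mm wide; open, the fingers measure 114 mm over their backs; the gripper's body (76 mm by 85 mm) begins 54 mm behind the grasp point. The pads swing forward as they close: fully open they stand 13 mm farther back than shut.
Start: joints at [-88.024, 21.807, 74.336, -0, 83.858, -12.336], TCP at [0.136, -0.533, 0.231] pointing down, gripper open.
Joint ranges: [-178.18, 178.18], [-50.72, 133.34], [12.68, 142.11], [-81.47, 261.47], [9.98, 163.14], [-165.26, 165.26]. Speed limits (degrees/s): [136.94, 136.94, 180, 180, 180, 180].

## Interface

Orientations are given as a 3x3 rotation matrix whose columns are the frame's x, y, z axes.
In Python, from rig import readout, imaging, job, env gives the robot as it stands.
- The arm moves only by the tool move_arm, never from a script. Its argument "motion" is a list of rows, each a list of 3 entries, a list of its own where there are three numbers: the shift along the tool's x, y, z normalised to -1 to 1, where 1 is 0.02 m, then the turn, a rotation vector about the tool's x, y, z normalised to -1 to 1, where 1 is 120 degrees, then the gripper command: -1 is shut, 1 is fully open, values between are in proportion. In form: [[[tx, ty, tz], [rx, ry, rz], claw], ...]. A call has 1 to 12 rows; each row shifts and turns the pose as measured when the row begins, along the tool's axes as they then stand; what a row does not reach is not made up. A row lasts 1/12 s, in which the tool goes at most 41.7 mm and 7.16 degrees, less where a joint would pass 70% of its speed; a pose out of reach is approached as far as the arm can. A call with a number of a shift or a turn outside -1 to 1 is refused whole. A call with a gripper value outside its range is refused whole. The fingers move at their own pace and stop on an object; "squeeze" is the grip in N (left out, the last holds). Time passes only in rows, so rows that do not move let the fingers close. It gives the time, the measured TCP pose, the force and the opening at its end, in the units of the state.
- readout.observe(): the state, without advancing time (a new reading comes with each control period).
- imaging.get_image(name): name is "side" or "top" or "wrist"; returns a dict with "img" (384x512x3 uint8, blue, green, red), "fov_y" (degrees; the focal length in pixels is half the picture's height over the tangent of half this angle, whatever the lens; pixels are square), "cx", "cy" (the principal point, pixels), "k1" (the pictures are not rectified: a ray, as slopes to the right and down, at radius r is drawn at 1 + k1 r^2 times it, then the intrinsics apply), "eye" and "orientation" of the camera in the world. Camera axes: x right, y up, looking along -z (the intrinsics and any distortion apply to the point x, -y, -z); pixel columns grow to the right and rows downward; lengths in m; the calibration is good to about 2 mm. A picture is of the moment at which its call begins. There is no depth.
- job.close_job(): hands the job in, once; it reports no verdict.
The state is a dict: "time_s": time; "q": joint angles; "qvel": joint speeds; "joint_efforts": joint torques, N m; "position": TCP position; "tool_rot": TCP orientation; "ft_force": force on the tool from outside, world axes, zero at the start; "wrist_torque": the same for the moment, N m; "grip_width": finger opening in m.
Only numpy, scipy, OpenCV 4.12 (cv2) and the standard library are available. Lean on these libraries where they do the work, as an engineer would, in place of code of your own. Each camera call takes 0.05 s, during which the arm holds its last target.

## Working session

There is one attempt and no reset: what is moved stays moved. The work goes in short steps, Python scripts to look and compute and a tool call to move; the robot and the scene stay as the last step left them, time stands still between calls to the robot, and variables do not carry over. Pictures are saved under pics/ and viewed, and the job is handed in when it is done.

Besides the shell and the picture viewer there is one more tool, called after "Request:" as name(argument=value, ...) on one line, values as JSON. move_arm: Moves the arm, as the interface text tells. Its arguments: {"type":"object","properties":{"motion":{"type":"array","items":{"type":"array"}},"squeeze":{"type":"number"}},"required":["motion"]}

```bash
ls; mkdir -p pics
python3 - <<'E'
from rig import readout, imaging, job, env
import cv2
s=readout.observe(); print(s); print(env.tcp_to_grasp)
for n in ("side","top","wrist"):
    d=imaging.get_image(n); cv2.imwrite(f"pics/{n}0.png",d["img"]); print(n,{k:v for k,v in d.items() if k!="img"})
E
```

```text
pics
{'time_s': 0.0, 'q': array([-8.80221242e+01,  2.18418413e+01,  7.43860524e+01,  8.18542955e-04,
        8.38576097e+01, -1.23360157e+01]), 'qvel': array([-0.01644336,  0.03550266,  0.03302534,  0.00864472, -0.02851831,
       -0.05392743]), 'joint_efforts': array([-8.19569450e-04, -4.48464561e+01, -2.31273526e+01, -2.31730237e-04,
        4.78333430e-03,  1.48577641e-05]), 'position': array([ 0.13596736, -0.53262201,  0.23069616]), 'tool_rot': array([[ 9.68956204e-01,  2.47232428e-01, -3.73093470e-05],
       [ 2.47232207e-01, -9.68955113e-01,  1.49191589e-03],
       [ 3.32698904e-04, -1.45482523e-03, -9.99998886e-01]]), 'ft_force': array([ 0.05427938, -0.53037063,  0.16256015]), 'wrist_torque': array([-0.01259735,  0.00404466, -0.0273654 ]), 'grip_width': 0.08580972080632389}
0.0187
side {'fov_y': 55.9916888358917, 'cx': 259.76004457412955, 'cy': 195.34257081596445, 'k1': -0.10683186548528877, 'eye': array([0.33827589, 0.76100163, 0.60279291]), 'orientation': array([[-0.96909559,  0.12461399, -0.21289691],
       [-0.24665087, -0.5039356 ,  0.82777549],
       [-0.00413393,  0.85470478,  0.51909792]])}
top {'fov_y': 46.232816158204116, 'cx': 255.40389465394892, 'cy': 192.40130426580916, 'k1': -0.11768745243566861, 'eye': array([0.35265352, 0.00982112, 1.44975077]), 'orientation': array([[-0.01494269,  0.99180509, -0.12688336],
       [-0.99979292, -0.01306728,  0.01560018],
       [ 0.01381432,  0.12709019,  0.99179496]])}
wrist {'fov_y': 64.737812959884, 'cx': 253.23159448440003, 'cy': 189.1614454947371, 'k1': -0.015068947384310886, 'eye': array([ 0.21481133, -0.51348065,  0.37381764]), 'orientation': array([[ 0.24763432,  0.92026543,  0.30296662],
       [-0.96885297,  0.23556465,  0.07637554],
       [-0.00108246, -0.31244332,  0.94993579]])}
```

View pics/top0.png

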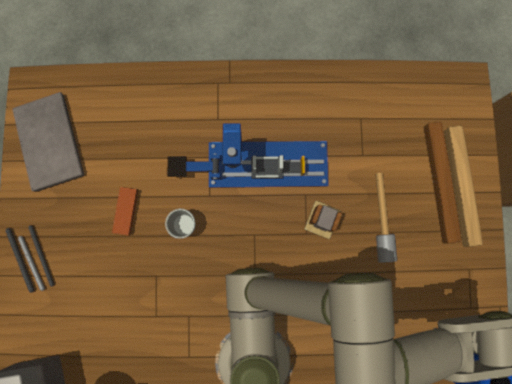

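View pics/side0.png

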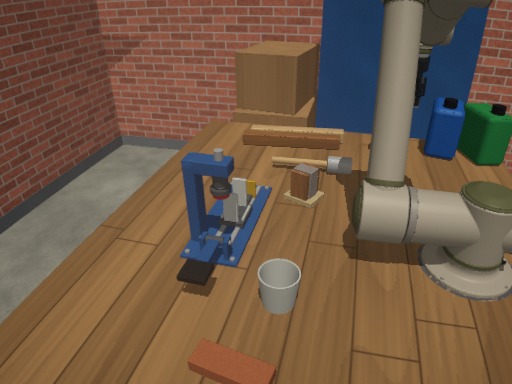

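View pics/wrist0.png

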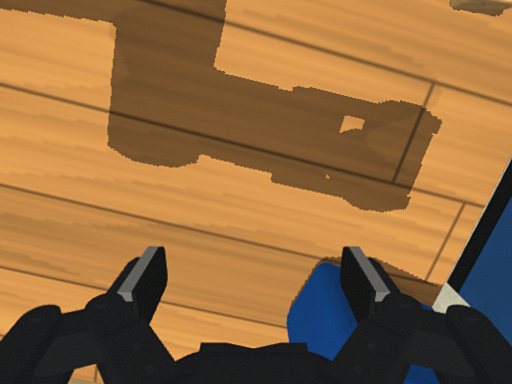

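The top view shows the press along world y, with the pedal at px (177,166), the carriage near (267,166) and the yellow plate at (304,165). The cradle and stone are at (326,218), the tub at (180,223). I'll zoom in to measure.

```bash
cat > h.py <<'E'
import numpy as np, cv2
from rig import readout, imaging, job, env
def K(d):
    f=192/np.tan(np.radians(d["fov_y"])/2); return np.array([[f,0,d["cx"]],[0,f,d["cy"]],[0,0,1.]])
def ray(d,p):
    u=cv2.undistortPoints(np.array(p,float).reshape(-1,1,2),K(d),np.array([d["k1"],0,0,0,0.]))[:,0]
    v=np.c_[u[:,0],-u[:,1],-np.ones(len(u))]@np.asarray(d["orientation"]).T
    return v
def plane(d,p,z):
    v=ray(d,p); e=np.asarray(d["eye"]); return e+v*((z-e[2])/v[:,2])[:,None]
def proj(d,X):
    c=(np.atleast_2d(X)-d["eye"])@np.asarray(d["orientation"]); c=np.c_[c[:,0],-c[:,1],-c[:,2]]
    return cv2.projectPoints(c,np.zeros(3),np.zeros(3),K(d),np.array([d["k1"],0,0,0,0.]))[0][:,0]
def get(n,save=None):
    d=imaging.get_image(n)
    if save: cv2.imwrite("pics/"+save+".png",d["img"])
    return d
def crop(d,x0,y0,x1,y1,s,name):
    cv2.imwrite("pics/"+name+".png",cv2.resize(d["img"][y0:y1,x0:x1],None,fx=s,fy=s,interpolation=cv2.INTER_CUBIC))
E
python3 - <<'E'
from h import *
d=get("top"); crop(d,155,115,345,245,4,"topc")
s=get("side"); crop(s,170,140,340,290,4,"sidec")
hsv=cv2.cvtColor(d["img"],cv2.COLOR_BGR2HSV)
b=cv2.inRange(hsv,(100,130,60),(125,255,255)); b[:,:205]=0;b[:115]=0;b[200:]=0;b[:,345:]=0
ys,xs=np.nonzero(b);print(xs.min(),xs.max(),ys.min(),ys.max())
E
```

```text
205 326 124 186
```

View pics/topc.png

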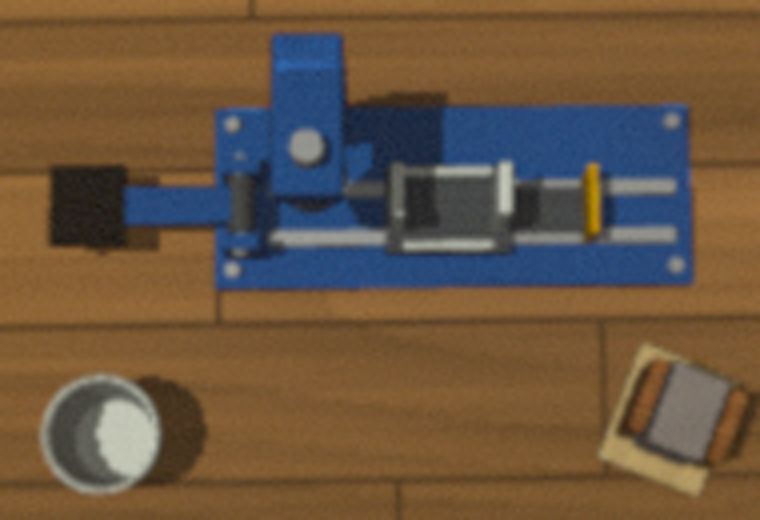

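View pics/sidec.png

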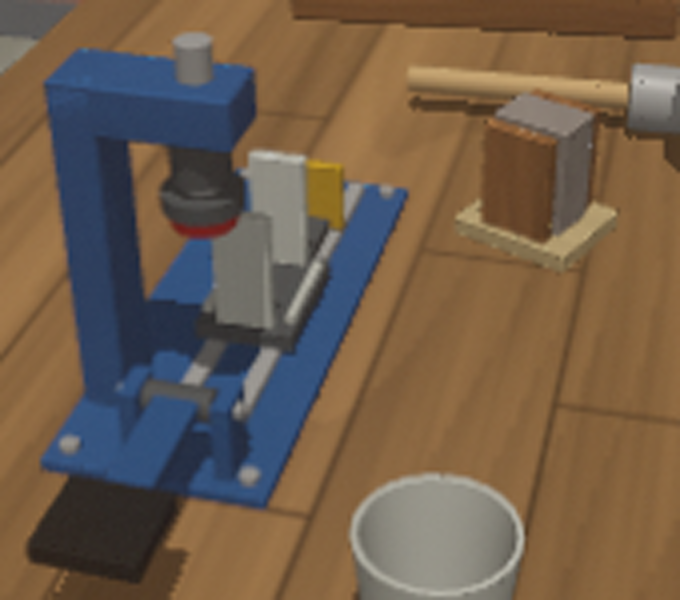

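The zoom shows the press base corners near (217,108), (690,104), (693,285) and (216,290), and the stone's grey top centred near (690,412). Masks and rays next.

Run:
```python
from h import *
d=get("top"); 
U=lambda l:np.array([[155+(u+.5)/4-.5,115+(v+.5)/4-.5] for u,v in l])
P=plane(d,U([(217,108),(690,104),(693,285),(216,290)]),0.01); print(P.round(4))
for i in range(4): print(np.linalg.norm(P[i]-P[(i+1)%4]).round(4))
e1=P[0]-P[1];e2=P[3]-P[2];print("y-axis ang",np.degrees([np.arctan2(e[1],e[0]) for e in(e1,e2)]))
e1=P[0]-P[3];e2=P[1]-P[2];print("x-axis ang",np.degrees([np.arctan2(e[1],e[0]) for e in(e1,e2)]))
c=P.mean(0);print("center",c)
img=d["img"].astype(int); hsv=cv2.cvtColor(d["img"],cv2.COLOR_BGR2HSV)
m=((hsv[...,1]<60)&(hsv[...,2]>70)).astype(np.uint8); 
mm=np.zeros_like(m); mm[195:240,305:345]=m[195:240,305:345]
n,l,st,ce=cv2.connectedComponentsWithStats(mm); k=1+st[1:,4].argmax(); print(st[k],ce[k])
r=cv2.minAreaRect(np.argwhere(l==k)[:,::-1].astype(np.float32)); print(r)
B=cv2.boxPoints(r);Q=plane(d,B,.105);print(Q.round(4),[np.linalg.norm(Q[i]-Q[(i+1)%4]).round(4) for i in range(4)])
print("stone c",plane(d,[ce[k]],.105), [np.degrees(np.arctan2(*(Q[(i+1)%4]-Q[i])[[1,0]])) for i in (0,1)])
# cradle base
C=plane(d,U([(648,343),(600,455),(700,497)]),.015);print(C.round(4),np.linalg.norm(C[0]-C[1]),np.linalg.norm(C[2]-C[1]))
print([np.degrees(np.arctan2(*(a)[[1,0]])) for a in (C[0]-C[1],C[2]-C[1])])
# yellow
y=cv2.inRange(hsv,(22,150,100),(32,255,255));y[:,:290]=0;y[:,318:]=0;y[:150]=0;y[190:]=0
n,l,st,ce=cv2.connectedComponentsWithStats(y);k=1+st[1:,4].argmax();print(st[k],ce[k],plane(d,[ce[k]],.078))
# pedal
print("pedal",plane(d,U([(50,166),(126,166),(126,247),(50,247)]),.067).round(4))
print("rod",plane(d,U([(307,147)]),.27)); print("cheek tops",plane(d,U([(397,162),(397,250),(505,161),(505,215)]),.117).round(4))
```

```text
[[ 0.7067  0.1372  0.01  ]
 [ 0.7059 -0.252   0.01  ]
 [ 0.5551 -0.2487  0.01  ]
 [ 0.556   0.1381  0.01  ]]
0.3892
0.1508
0.3868
0.1507
y-axis ang [89.88033343 89.86697215]
x-axis ang [-0.32378496 -1.2303672 ]
center [ 0.63094016 -0.05634348  0.01      ]
[316 206  21  24 324] [326.3117284 217.7654321]
((326.1780700683594, 218.19178771972656), (14.981266975402832, 22.47190284729004), 20.556047439575195)
[[ 0.4205 -0.1892  0.105 ]
 [ 0.4835 -0.2151  0.105 ]
 [ 0.467  -0.2573  0.105 ]
 [ 0.404  -0.2311  0.105 ]] [np.float64(0.0682), np.float64(0.0453), np.float64(0.0682), np.float64(0.045)]
stone c [[ 0.44493421 -0.22357176  0.105     ]] [np.float64(-22.321100996411154), np.float64(-111.46332871191326)]
[[ 0.5077 -0.2096  0.015 ]
 [ 0.4183 -0.1683  0.015 ]
 [ 0.3834 -0.2477  0.015 ]] 0.09853737743811578 0.08673276556802317
[np.float64(-24.802984309877882), np.float64(-113.72106300086018)]
[302 157   3  16  32] [302.71875 164.375  ] [[ 0.61406983 -0.16021609  0.078     ]]
pedal [[0.648  0.2636 0.067 ]
 [0.6471 0.2037 0.067 ]
 [0.5827 0.2032 0.067 ]
 [0.5836 0.2628 0.067 ]]
rod [[0.61516319 0.05394706 0.27      ]]
cheek tops [[ 0.6368 -0.0082  0.117 ]
 [ 0.5694 -0.0072  0.117 ]
 [ 0.6366 -0.0899  0.117 ]
 [ 0.5951 -0.089   0.117 ]]
```

Request:
move_arm(motion=[[[0.85,-0.51,-0.07],[0,0,0],1],[[0.85,-0.51,-0.07],[0,0,0],1],[[0.85,-0.51,-0.07],[0,0,0],1],[[0.85,-0.51,-0.07],[0,0,0],1],[[0.85,-0.51,-0.07],[0,0,0],1],[[0.85,-0.51,-0.07],[0,0,0],1],[[0.85,-0.51,-0.07],[0,0,0],1],[[0.85,-0.51,-0.07],[0,0,0],1],[[0.85,-0.51,-0.07],[0,0,0],1],[[0.85,-0.51,-0.07],[0,0,0],1],[[0.85,-0.51,-0.07],[0,0,0],1],[[0.85,-0.51,-0.07],[0,0,0],1]])

```text
time_s: 1.3
position: [0.3079, -0.3582, 0.2472]
tool_rot: [[0.971, 0.241, -0.001], [0.241, -0.971, 0.002], [-0.0, -0.002, -1.0]]
ft_force: [0.7, -0.3, -0.7]
grip_width: 0.0855
```

```bash
cat >> h.py <<'E'
from scipy.spatial.transform import Rotation as R
def tgt(yaw_x,lean=0):
    """tool down, tool x at yaw_x (deg); lean about tool y so that the body leans away from tool x"""
    z=np.radians(yaw_x); x=np.array([np.cos(z),np.sin(z),0]); zz=np.array([0,0,-1.]); y=np.cross(zz,x)
    M=np.c_[x,y,zz]; return M@R.from_euler('y',lean,degrees=True).as_matrix()
def need(p,M,n=None):
    s=readout.observe(); A=s["tool_rot"]; d=A.T@(np.array(p)-s["position"]); r=np.degrees(R.from_matrix(A.T@M).as_rotvec())
    k=n or max(1,np.ceil(np.linalg.norm(d)/.02),np.ceil(np.linalg.norm(r)/7))
    print("t",s["time_s"],"pos",s["position"].round(4),"q",s["q"].round(1),"F",s["ft_force"].round(1),"grip",s["grip_width"].round(4))
    print("d_mm",(d*1e3).round(1),"rot_deg",r.round(2),"units total",(d/.02).round(2),(r/120).round(4))
    print("rows",k,"per row",(d/.02/k).round(3),(r/120/k).round(4))
E
python3 -c "
from h import *
need([.445,-.2235,.26],tgt(66.5))"
```

```text
Traceback (most recent call last):
  File "h.py", line 28, in need
    print("t",s["time_s"],"pos",s["position"].round(4),"q",s["q"].round(1),"F",s["ft_force"].round(1),"grip",s["grip_width"].round(4))
                                                                                                             ^^^^^^^^^^^^^^^^^^^^^
AttributeError: 'float' object has no attribute 'round'
```

Request:
move_arm(motion=[[[0.85,-0.51,-0.05],[0,0,0],1],[[0.85,-0.51,-0.05],[0,0,0],1],[[0.85,-0.51,-0.05],[0,0,0],1],[[0.85,-0.51,-0.05],[0,0,0],1],[[0,0,0],[0,0,-0.055],1],[[0,0,0],[0,0,-0.055],1],[[0,0,0],[0,0,-0.055],1],[[0,0,0],[0,0,-0.055],1],[[0,0,0],[0,0,-0.055],1],[[0,0,0],[0,0,-0.055],1],[[0,0,0],[0,0,-0.055],1],[[0,0,0],[0,0,-0.05],1]])

```text
time_s: 2.3
position: [0.3692, -0.2948, 0.2521]
tool_rot: [[0.363, 0.932, 0.0], [0.932, -0.363, 0.002], [0.002, -0.001, -1.0]]
ft_force: [-0.6, -0.5, -0.1]
grip_width: 0.0852
```

```bash
sed -i 's/s\["grip_width"\].round(4)/round(s["grip_width"],4)/' h.py
python3 -c "
from h import *
need([.445,-.2235,.26],tgt(66.5))"
```

```text
t 2.3 pos [ 0.3692 -0.2948  0.2521] q [-53.1  13.1  83.7   0.1  83.3 -31.8] F [-0.6 -0.5 -0.1] grip 0.0852
d_mm [93.9 44.8 -7.7] rot_deg [-0.04 -0.14  2.25] units total [ 4.7   2.24 -0.39] [-0.0004 -0.0011  0.0187]
rows 6.0 per row [ 0.783  0.373 -0.064] [-0.0001 -0.0002  0.0031]
```

Request:
move_arm(motion=[[[0.78,0.37,-0.06],[0,0,0.006],1],[[0.78,0.37,-0.06],[0,0,0.006],1],[[0.78,0.37,-0.06],[0,0,0.006],1],[[0.78,0.37,-0.06],[0,0,0],1],[[0.78,0.37,-0.06],[0,0,0],1],[[0.78,0.37,-0.06],[0,0,0],1],[[0,0,0],[0,0,0],1]])

```text
time_s: 2.88
position: [0.4484, -0.2227, 0.2595]
tool_rot: [[0.395, 0.919, -0.0], [0.919, -0.395, 0.003], [0.003, -0.001, -1.0]]
ft_force: [-0.4, 0.0, -0.8]
grip_width: 0.0853
```

```bash
python3 -c "
from h import *
need([.445,-.2235,.26],tgt(66.5))
d=get('wrist','wrist1')"
```

```text
t 2.8833 pos [ 0.4484 -0.2227  0.2595] q [-40.   15.7  78.8   0.1  85.6 -16.8] F [-0.4  0.  -0.8] grip 0.0853
d_mm [-2.1 -2.8 -0.5] rot_deg [-0.08 -0.14  0.26] units total [-0.11 -0.14 -0.02] [-0.0007 -0.0012  0.0022]
rows 1 per row [-0.105 -0.14  -0.024] [-0.0007 -0.0012  0.0022]
```

View pics/wrist1.png

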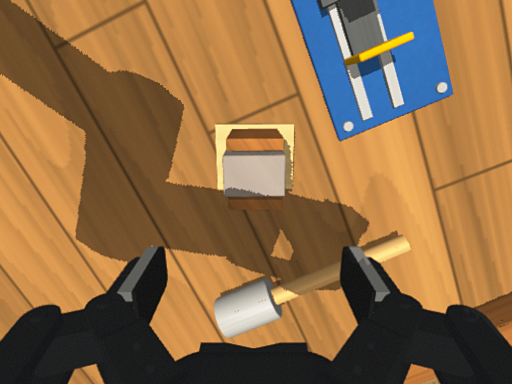

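The wrist view shows the stone's grey top at px (222–286, 149–196), between cradle boards above and below, with the end faces free to left and right.

Run:
```python
from h import *
d=get('wrist')
hsv=cv2.cvtColor(d["img"],cv2.COLOR_BGR2HSV); m=((hsv[...,1]<50)&(hsv[...,2]>90)).astype(np.uint8)
mm=np.zeros_like(m); mm[130:215,205:300]=m[130:215,205:300]
n,l,st,ce=cv2.connectedComponentsWithStats(mm);k=1+st[1:,4].argmax();print(st[k],ce[k])
r=cv2.minAreaRect(np.argwhere(l==k)[:,::-1].astype(np.float32));B=cv2.boxPoints(r)
Q=plane(d,B,.105);print(Q.round(4),[np.linalg.norm(Q[i]-Q[(i+1)%4]).round(4) for i in range(4)])
print("c",Q.mean(0),plane(d,[ce[k]],.105),[np.degrees(np.arctan2(*(Q[(i+1)%4]-Q[i])[[1,0]])) for i in (0,1)])
# base plate
U=[(216,125),(295,125)]; print(plane(d,U,.015))
need([.445,-.2235,.095-.0187],tgt(66.5))
```

```text
[ 224  150   62   45 2602] [254.52075327 171.90392006]
[[ 0.4116 -0.2326  0.105 ]
 [ 0.431  -0.1907  0.105 ]
 [ 0.4866 -0.2146  0.105 ]
 [ 0.4698 -0.2576  0.105 ]] [np.float64(0.0462), np.float64(0.0605), np.float64(0.0462), np.float64(0.0634)]
c [ 0.44975909 -0.22387601  0.105     ] [[ 0.45003274 -0.2233058   0.105     ]] [np.float64(65.06827932736631), np.float64(-23.197471515922036)]
[[ 0.4201929  -0.17003201  0.015     ]
 [ 0.51167512 -0.20925278  0.015     ]]
t 2.9833 pos [ 0.447  -0.2241  0.2593] q [-40.2  15.7  78.9   0.1  85.6 -17. ] F [-0.8 -0.7 -0.2] grip 0.0855
d_mm [ -0.6  -1.6 183. ] rot_deg [-0.13 -0.1   0.2 ] units total [-0.03 -0.08  9.15] [-0.0011 -0.0009  0.0016]
rows 10.0 per row [-0.003 -0.008  0.915] [-0.0001 -0.0001  0.0002]
```

Request:
move_arm(motion=[[[0.05,0.03,0.9],[0,0,0],1],[[0,0,0.9],[0,0,0],1],[[0,0,0.9],[0,0,0],1],[[0,0,0.9],[0,0,0],1],[[0,0,0.9],[0,0,0],1],[[0,0,0.8],[0,0,0],1],[[0,0,0.6],[0,0,0],1],[[0,0,0],[0,0,0],1]])

```text
time_s: 3.65
position: [0.4426, -0.2292, 0.1372]
tool_rot: [[0.402, 0.916, -0.001], [0.916, -0.402, -0.001], [-0.001, -0.0, -1.0]]
ft_force: [-0.1, -0.1, -0.2]
grip_width: 0.0853
```

Run:
```python
from h import *
need([.4485,-.2235,.052],tgt(66.6))
```

```text
t 3.65 pos [ 0.4426 -0.2292  0.1372] q [-41.   22.2  91.   -0.1  66.8 -17.3] F [-0.1 -0.1 -0.2] grip 0.0853
d_mm [ 7.7  3.1 85.2] rot_deg [-0.01  0.07 -0.28] units total [0.38 0.16 4.26] [-0.0001  0.0006 -0.0023]
rows 5.0 per row [0.077 0.031 0.852] [-0.      0.0001 -0.0005]
```

Request:
move_arm(motion=[[[0.25,0.08,0.3],[0,0,0],1],[[0.15,0.05,0.3],[0,0,0],1],[[0.1,0.02,0.4],[0,0,0],1],[[0.05,0.02,0.4],[0,0,0],1],[[0.02,0,0],[0,0,0],1]])

```text
time_s: 4.07
position: [0.4506, -0.2214, 0.1086]
tool_rot: [[0.404, 0.915, 0.001], [0.915, -0.404, -0.003], [-0.002, 0.003, -1.0]]
ft_force: [0.4, -0.2, -0.6]
grip_width: 0.0856
```

Run:
```python
from h import *
need([.4485,-.2235,.052],tgt(66.6))
```

```text
t 4.0667 pos [ 0.4506 -0.2214  0.1086] q [-39.7  24.5  92.8  -0.1  62.5 -15.8] F [ 0.4 -0.2 -0.6] grip 0.0856
d_mm [-2.6 -1.2 56.6] rot_deg [ 0.15  0.14 -0.42] units total [-0.13 -0.06  2.83] [ 0.0013  0.0012 -0.0035]
rows 3.0 per row [-0.044 -0.021  0.943] [ 0.0004  0.0004 -0.0012]
```

Request:
move_arm(motion=[[[-0.05,-0.03,0.5],[0,0,-0.002],1],[[-0.02,-0.02,0.5],[0,0,0],1],[[0,0,0.5],[0,0,0],1],[[0,0,0.5],[0,0,0],1],[[0,0,0.4],[0,0,0],1],[[0,0,0],[0,0,0],1]])

```text
time_s: 4.57
position: [0.4505, -0.2226, 0.0595]
tool_rot: [[0.398, 0.917, 0.004], [0.917, -0.398, -0.006], [-0.004, 0.006, -1.0]]
ft_force: [0.8, 0.2, 0.2]
grip_width: 0.0851
```

Run:
```python
from h import *
need([.4485,-.2235,.052],tgt(66.6))
```

```text
t 4.5667 pos [ 0.4505 -0.2226  0.0595] q [-39.8  28.6  96.1  -0.1  54.9 -16.2] F [0.8 0.2 0.2] grip 0.0851
d_mm [-1.6 -1.6  7.5] rot_deg [ 0.36  0.21 -0.06] units total [-0.08 -0.08  0.37] [ 0.003   0.0017 -0.0005]
rows 1 per row [-0.079 -0.079  0.373] [ 0.003   0.0017 -0.0005]
```

Request:
move_arm(motion=[[[-0.08,-0.08,0.35],[0.003,0.002,0],1],[[0,0,0],[0,0,0],-1],[[0,0,0],[0,0,0],-1],[[0,0,0],[0,0,0],-1],[[0,0,0],[0,0,0],-1],[[0,0,0],[0,0,0],-1],[[0,0,0],[0,0,0],-1]], squeeze=60)

```text
time_s: 5.15
position: [0.4486, -0.2237, 0.0527]
tool_rot: [[0.398, 0.917, 0.001], [0.917, -0.398, 0.001], [0.001, 0.0, -1.0]]
ft_force: [0.6, -0.3, -3.2]
grip_width: 0.0637
```

Run:
```python
from h import *
need([.4485,-.2235,.052],tgt(66.6))
d=get('side');crop(d,220,130,370,240,5,"s2")
```

```text
t 5.15 pos [ 0.4486 -0.2237  0.0527] q [-40.1  29.3  96.4   0.1  54.3 -16.7] F [ 0.6 -0.3 -3.2] grip 0.0637
d_mm [ 0.2 -0.2  0.7] rot_deg [ 0.01 -0.04 -0.04] units total [ 0.01 -0.01  0.04] [ 0.0001 -0.0004 -0.0003]
rows 1 per row [ 0.009 -0.009  0.036] [ 0.0001 -0.0004 -0.0003]
```

View pics/s2.png

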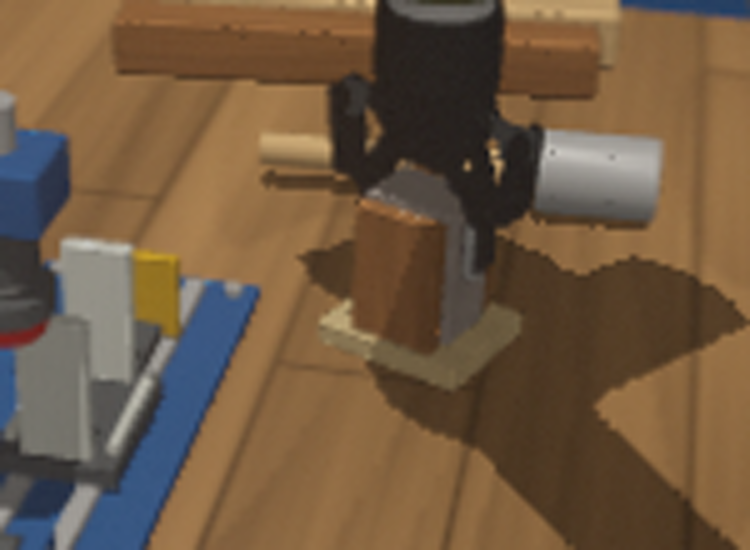

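The grip is on both end faces (63.7 mm). Lifting slowly.

Request:
move_arm(motion=[[[0,0,-0.2],[0,0,0],-1],[[0,0,-0.4],[0,0,0],-1],[[0,0,-0.4],[0,0,0],-1],[[0,0,-0.4],[0,0,0],-1],[[0,0,-0.4],[0,0,0],-1],[[0,0,-0.4],[0,0,0],-1]])

```text
time_s: 5.7
position: [0.4474, -0.2228, 0.0994]
tool_rot: [[0.398, 0.917, -0.003], [0.917, -0.398, 0.004], [0.002, -0.005, -1.0]]
ft_force: [-0.7, -0.4, -5.2]
grip_width: 0.0632
```

Run:
```python
from h import *
need([.4485,-.2235,.18],tgt(66.6))
```

```text
t 5.7 pos [ 0.4474 -0.2228  0.0994] q [-40.1  25.2  93.5   0.   61.5 -16.7] F [-0.7 -0.4 -5.2] grip 0.0632
d_mm [ -0.1   0.9 -80.6] rot_deg [-0.26 -0.12 -0.04] units total [-0.    0.05 -4.03] [-0.0022 -0.001  -0.0003]
rows 5.0 per row [-0.001  0.009 -0.806] [-0.0004 -0.0002 -0.0001]
```

Request:
move_arm(motion=[[[0,0,-0.5],[0,0,0],-1],[[0,0,-0.5],[0,0,0],-1],[[0,0,-0.5],[0,0,0],-1],[[0,0,-0.5],[0,0,0],-1],[[0,0,-0.5],[0,0,0],-1],[[0,0,-0.5],[0,0,0],-1],[[0,0,-0.5],[0,0,0],-1],[[0,0,-0.5],[0,0,0],-1]])

```text
time_s: 6.37
position: [0.4466, -0.2221, 0.1891]
tool_rot: [[0.398, 0.918, -0.002], [0.918, -0.398, 0.002], [0.001, -0.002, -1.0]]
ft_force: [-0.4, 0.2, -6.0]
grip_width: 0.0636
```

Run:
```python
from h import *
need([.44,-.06,.16],tgt(66.6))
```

```text
t 6.3667 pos [ 0.4466 -0.2221  0.1891] q [-40.1  18.9  86.3   0.   74.9 -16.7] F [-0.4  0.2 -6. ] grip 0.0636
d_mm [146.  -70.4  29.5] rot_deg [-0.13 -0.09 -0.04] units total [ 7.3  -3.52  1.48] [-0.0011 -0.0007 -0.0003]
rows 9.0 per row [ 0.811 -0.391  0.164] [-0.0001 -0.0001 -0.    ]
```

Request:
move_arm(motion=[[[0.4,-0.2,0],[0,0,0],-1],[[0.8,-0.39,0],[0,0,0],-1],[[0.8,-0.39,0],[0,0,0],-1],[[0.8,-0.39,0],[0,0,0],-1],[[0.8,-0.39,0],[0,0,0],-1],[[0.8,-0.39,0],[0,0,0],-1],[[0.8,-0.39,0],[0,0,0],-1],[[0.8,-0.39,0],[0,0,0],-1],[[0.8,-0.39,0],[0,0,0],-1],[[0.4,-0.2,0],[0,0,0],-1]])

```text
time_s: 7.2
position: [0.435, -0.0508, 0.1915]
tool_rot: [[0.401, 0.916, -0.0], [0.916, -0.401, 0.002], [0.001, -0.001, -1.0]]
ft_force: [0.3, 0.3, -5.8]
grip_width: 0.0634
```

Request:
move_arm(motion=[[[0,0,0],[0,0,0.04],-1],[[0,0,0],[0,0,0.055],-1],[[0,0,0],[0,0,0.055],-1],[[0,0,0],[0,0,0.055],-1],[[0,0,0],[0,0,0.055],-1],[[0,0,0],[0,0,0.055],-1],[[0,0,0],[0,0,0.055],-1],[[0,0,0],[0,0,0.055],-1],[[0,0,0],[0,0,0.055],-1],[[0,0,0],[0,0,0.055],-1],[[0,0,0],[0,0,0.03],-1],[[0,0,0],[0,0,0],-1]])

```text
time_s: 8.2
position: [0.4302, -0.0448, 0.1908]
tool_rot: [[0.997, -0.079, -0.004], [-0.079, -0.997, 0.003], [-0.004, -0.002, -1.0]]
ft_force: [-0.6, -0.1, -4.9]
grip_width: 0.0632
```

Run:
```python
from h import *
need([.44,-.06,.05],tgt(-.4))
```

```text
t 8.2 pos [ 0.4302 -0.0448  0.1908] q [-21.7  12.4  95.6   0.1  72.3  72.8] F [-0.6 -0.1 -4.9] grip 0.0632
d_mm [ 11.5  14.6 140.8] rot_deg [-0.13  0.23 -4.13] units total [0.58 0.73 7.04] [-0.0011  0.0019 -0.0344]
rows 8.0 per row [0.072 0.092 0.88 ] [-0.0001  0.0002 -0.0043]
```

Request:
move_arm(motion=[[[0.1,0,0.5],[0,0,-0.017],-1],[[0.1,0,0.6],[0,0,-0.017],-1],[[0,0,0.6],[0,0,0],-1],[[0,0,0.6],[0,0,0],-1],[[0,0,0.6],[0,0,0],-1],[[0,0,0.6],[0,0,0],-1],[[0,0,0.6],[0,0,0],-1],[[0,0,0.6],[0,0,0],-1],[[0,0,0.6],[0,0,0],-1],[[0,0,0.4],[0,0,0],-1],[[0,0,0],[0,0,0],-1]])

```text
time_s: 9.12
position: [0.4336, -0.0443, 0.0731]
tool_rot: [[1.0, 0.023, 0.0], [0.023, -1.0, 0.0], [0.0, -0.0, -1.0]]
ft_force: [-0.0, 0.3, -5.8]
grip_width: 0.0631
```

Run:
```python
from h import *
need([.44,-.045,.04],tgt(-.4))
d=get('side','s3')
```

```text
t 9.1167 pos [ 0.4336 -0.0443  0.0731] q [-21.5  22.4 105.2   0.   52.3  67.2] F [-0.   0.3 -5.8] grip 0.0631
d_mm [ 6.3  0.9 33.1] rot_deg [-0.01 -0.01  1.72] units total [0.32 0.04 1.66] [-0.0001 -0.0001  0.0143]
rows 2.0 per row [0.158 0.022 0.828] [-0.     -0.0001  0.0072]
```

View pics/s3.png

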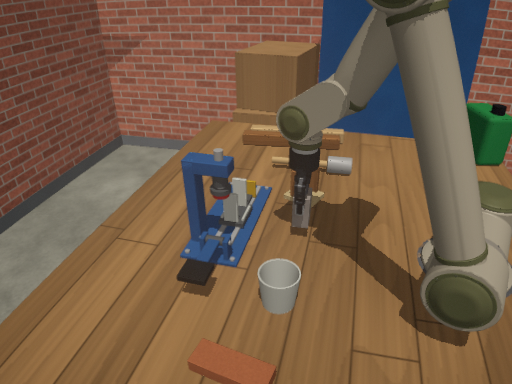

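The stone hangs upright in the gripper near px (302,210). Lowering to touch.

Request:
move_arm(motion=[[[0,0,0.4],[0,0,0.012],-1],[[0,0,0.4],[0,0,0],-1],[[0,0,0.4],[0,0,0],-1],[[0,0,0.2],[0,0,0],-1],[[0,0,0.12],[0,0,0],-1],[[0,0,0.1],[0,0,0],-1]])

```text
time_s: 9.67
position: [0.4356, -0.0449, 0.0407]
tool_rot: [[1.0, -0.002, 0.006], [-0.002, -1.0, -0.002], [0.006, 0.002, -1.0]]
ft_force: [-0.8, -0.0, -4.4]
grip_width: 0.0634
```

Run:
```python
from h import *
need([.44,-.045,.0377],tgt(-.4))
```

```text
t 9.6667 pos [ 0.4356 -0.0449  0.0407] q [-21.5  25.9 107.2   0.   46.5  68.6] F [-0.8 -0.  -4.4] grip 0.0634
d_mm [4.4 0.1 3. ] rot_deg [ 0.13 -0.35  0.29] units total [0.22 0.01 0.15] [ 0.001  -0.003   0.0024]
rows 1 per row [0.218 0.005 0.151] [ 0.001  -0.003   0.0024]
```

Request:
move_arm(motion=[[[0,0,0.06],[0,-0.003,0],-1],[[0,0,0.06],[0,0,0],-1],[[0,0,0.05],[0,0,0],-1]])

```text
time_s: 9.92
position: [0.4359, -0.045, 0.0377]
tool_rot: [[1.0, -0.002, -0.0], [-0.002, -1.0, -0.002], [-0.0, 0.002, -1.0]]
ft_force: [-6.5, 0.3, 21.0]
grip_width: 0.0631
```

Run:
```python
from h import *
need([.44,-.045,.0377],tgt(-.4))
```

```text
t 9.9167 pos [ 0.4359 -0.045   0.0377] q [-21.4  26.4 107.1  -0.2  46.5  68.9] F [-6.5  0.3 21. ] grip 0.0631
d_mm [ 4.1 -0.   0. ] rot_deg [0.14 0.01 0.3 ] units total [ 0.21 -0.    0.  ] [0.0012 0.0001 0.0025]
rows 1 per row [ 0.206 -0.001  0.   ] [0.0012 0.0001 0.0025]
```

Request:
move_arm(motion=[[[0,0,-0.04],[0,0,0],-1],[[0,0,0],[0,0,0],1],[[0,0,0],[0,0,0],1],[[0,0,0],[0,0,0],1],[[0,0,0],[0,0,0],1],[[0,0,0],[0,0,0],1]])

```text
time_s: 10.42
position: [0.4378, -0.0457, 0.0405]
tool_rot: [[1.0, -0.001, 0.006], [-0.001, -1.0, -0.005], [0.006, 0.005, -1.0]]
ft_force: [0.1, 0.5, 1.0]
grip_width: 0.0854
```

Run:
```python
from h import *
need([.436,-.045,.2],tgt(-.4))
```

```text
t 10.4167 pos [ 0.4378 -0.0457  0.0405] q [-21.4  26.1 106.9  -0.2  46.6  68.9] F [0.1 0.5 1. ] grip 0.0854
d_mm [-9.000e-01  1.000e-01 -1.596e+02] rot_deg [ 0.28 -0.33  0.32] units total [-0.04  0.   -7.98] [ 0.0023 -0.0028  0.0026]
rows 8.0 per row [-0.006  0.    -0.997] [ 0.0003 -0.0003  0.0003]
```

Request:
move_arm(motion=[[[0,0,-0.4],[0,0,0],1],[[0,0,-0.6],[0,0,0],1],[[0,0,-0.8],[0,0,0],1],[[0,0,-0.8],[0,0,0],1],[[0,0,-0.8],[0,0,0],1],[[0,0,-0.8],[0,0,0],1],[[0,0,-0.8],[0,0,0],1],[[0,0,-0.8],[0,0,0],1],[[0,0,-0.8],[0,0,0],1],[[0,0,-0.8],[0,0,-0.03],1],[[0,0,-0.6],[0,0,-0.055],1],[[0,0,0],[0,0,-0.055],1]])

```text
time_s: 11.42
position: [0.4355, -0.0443, 0.2148]
tool_rot: [[0.955, 0.295, 0.008], [0.295, -0.955, -0.005], [0.006, 0.007, -1.0]]
ft_force: [0.4, -0.1, -0.5]
grip_width: 0.0852
```

Request:
move_arm(motion=[[[0,0,0],[0,0,-0.055],1],[[0,0,0],[0,0,-0.055],1],[[0,0,0],[0,0,-0.055],1],[[0,0,0],[0,0,-0.055],1],[[0,0,0],[0,0,-0.055],1],[[0,0,0],[0,0,-0.055],1],[[0,0,0],[0,0,-0.055],1],[[0,0,0],[0,0,-0.055],1],[[0,0,0],[0,0,-0.055],1],[[0,0,0],[0,0,-0.055],1],[[0,0,0],[0,0,-0.055],1]])

```text
time_s: 12.33
position: [0.4333, -0.0433, 0.2231]
tool_rot: [[-0.062, 0.998, 0.014], [0.998, 0.062, -0.008], [-0.009, 0.014, -1.0]]
ft_force: [0.4, -0.4, 0.3]
grip_width: 0.0854
```

Run:
```python
from h import *
need([.436,-.045,.2],tgt(89.6))
d=get('wrist','w3')
```

```text
t 12.3333 pos [ 0.4333 -0.0433  0.2231] q [-21.3  10.3  92.5  -0.1  76.3 -24.8] F [ 0.4 -0.4  0.3] grip 0.0854
d_mm [-1.7  2.3 23.1] rot_deg [0.82 0.49 3.95] units total [-0.08  0.11  1.16] [0.0068 0.0041 0.0329]
rows 2.0 per row [-0.042  0.057  0.578] [0.0034 0.002  0.0164]
```

View pics/w3.png

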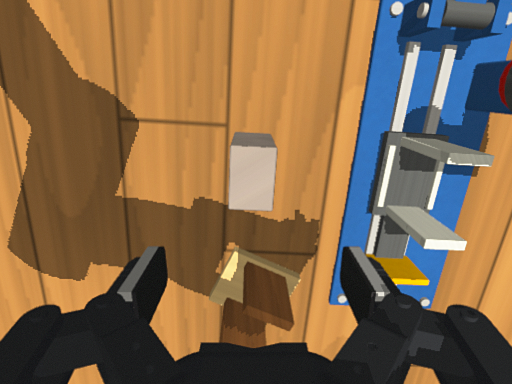

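The stone stands upright on the bench, its top at px (230–276, 143–210). The carriage cheeks are near (450,150) and (430,228), and the yellow plate near (400,270). Measuring stone and carriage.

Run:
```python
from h import *
d=get('wrist'); s=readout.observe()
hsv=cv2.cvtColor(d["img"],cv2.COLOR_BGR2HSV); 
g=d["img"][:,:,:].astype(int)
m=((hsv[...,1]<50)&(hsv[...,2]>150)).astype(np.uint8)
mm=np.zeros_like(m); mm[120:225,215:290]=m[120:225,215:290]
n,l,st,ce=cv2.connectedComponentsWithStats(mm);k=1+st[1:,4].argmax();print(st[k],ce[k])
r=cv2.minAreaRect(np.argwhere(l==k)[:,::-1].astype(np.float32));B=cv2.boxPoints(r);print(B)
Q=plane(d,B,.09);print(Q.round(4),[np.linalg.norm(Q[i]-Q[(i+1)%4]).round(4) for i in range(4)])
print("c",Q.mean(0),plane(d,[ce[k]],.09),[np.degrees(np.arctan2(*(Q[(i+1)%4]-Q[i])[[1,0]])) for i in (0,1)])
crop(d,320,0,512,310,2.5,"w3c"); crop(d,215,125,295,220,6,"w3s")
t=get("top");crop(t,250,130,345,245,5,"t3")
```

```text
[ 229  145   48   65 2670] [251.64606742 177.50037453]
[[226.68094 208.10507]
 [230.66537 144.3541 ]
 [276.42413 147.21402]
 [272.4397  210.965  ]]
[[ 0.4125 -0.0768  0.09  ]
 [ 0.4135 -0.0137  0.09  ]
 [ 0.4555 -0.0136  0.09  ]
 [ 0.4575 -0.0769  0.09  ]] [np.float64(0.063), np.float64(0.042), np.float64(0.0634), np.float64(0.0451)]
c [ 0.43475897 -0.04525907  0.09      ] [[ 0.43477097 -0.04399195  0.09      ]] [np.float64(89.07940112906944), np.float64(0.24361897609054467)]
```

View pics/w3c.png

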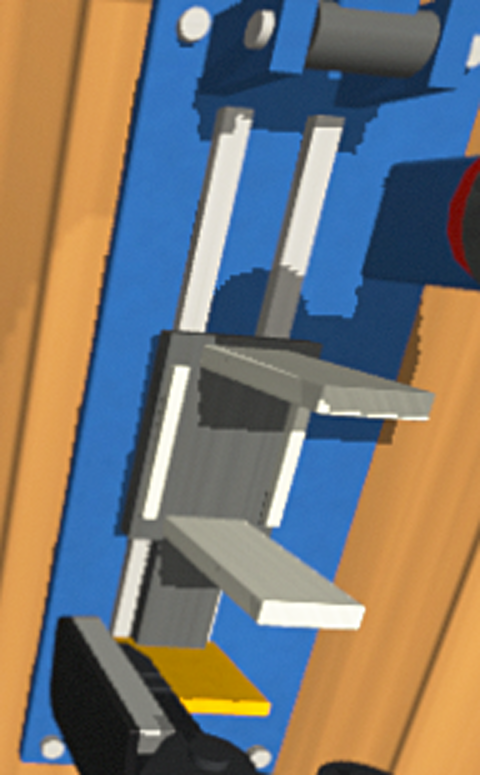

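View pics/w3s.png

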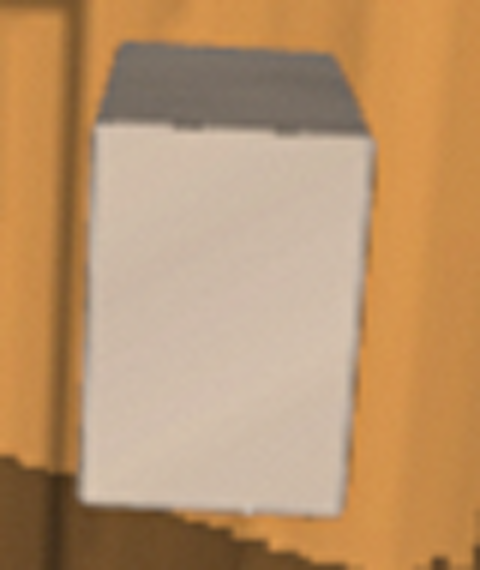

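Run:
```python
from h import *
d=get('wrist')
V=lambda l:np.array([[320+(u+.5)/2.5-.5,(v+.5)/2.5-.5] for u,v in l])
A=plane(d,V([(258,602),(365,606),(362,628),(258,627)]),.117);print(A.round(4),A.mean(0).round(4))
A=plane(d,V([(322,400),(433,393),(430,416),(316,412)]),.117);print(A.round(4),A.mean(0).round(4))
A=plane(d,V([(195,24),(53,747),(259,757)]),.012);print("bolts",A.round(4))
# kerb tops z .036: left kerb
A=plane(d,V([(175,366),(188,366),(157,518),(143,517)]),.036);print("kerbL",A.round(4))
A=plane(d,V([(295,430),(308,430),(279,527),(266,527)]),.036);print("kerbR",A.round(4))
A=plane(d,V([(270,703),(268,716)]),.078);print("yellow",A.round(4))
need([.4348,-.045,.2],tgt(89.6,-20)); need([.4348,-.045,.2],tgt(89.6,20)); 
M=tgt(89.6,20);print(M.round(2))
```

```text
[[ 0.5966 -0.0891  0.117 ]
 [ 0.6379 -0.089   0.117 ]
 [ 0.6395 -0.0983  0.117 ]
 [ 0.5991 -0.0996  0.117 ]] [ 0.6183 -0.094   0.117 ]
[[ 0.6006 -0.0119  0.117 ]
 [ 0.6387 -0.0074  0.117 ]
 [ 0.6401 -0.0155  0.117 ]
 [ 0.5996 -0.0161  0.117 ]] [ 0.6198 -0.0127  0.117 ]
bolts [[ 0.5788  0.1224  0.012 ]
 [ 0.5721 -0.2389  0.012 ]
 [ 0.6924 -0.2414  0.012 ]]
kerbL [[ 0.5867 -0.0162  0.036 ]
 [ 0.5925 -0.0159  0.036 ]
 [ 0.5925 -0.0884  0.036 ]
 [ 0.5857 -0.0882  0.036 ]]
kerbR [[ 0.648  -0.0425  0.036 ]
 [ 0.654  -0.0422  0.036 ]
 [ 0.6522 -0.0902  0.036 ]
 [ 0.6459 -0.0905  0.036 ]]
yellow [[ 0.6409 -0.1597  0.078 ]
 [ 0.6417 -0.1666  0.078 ]]
t 12.5333 pos [ 0.4334 -0.0433  0.2228] q [-21.3  10.3  92.5  -0.1  76.2 -24.2] F [ 0.5 -0.5 -0.3] grip 0.0854
d_mm [-1.5  1.  22.8] rot_deg [  1.4  -19.51   3.2 ] units total [-0.08  0.05  1.14] [ 0.0116 -0.1626  0.0267]
rows 3.0 per row [-0.025  0.016  0.38 ] [ 0.0039 -0.0542  0.0089]
t 12.5333 pos [ 0.4334 -0.0433  0.2228] q [-21.3  10.3  92.5  -0.1  76.2 -24.2] F [ 0.5 -0.5 -0.3] grip 0.0854
d_mm [-1.5  1.  22.8] rot_deg [ 0.22 20.48  3.49] units total [-0.08  0.05  1.14] [0.0018 0.1706 0.0291]
rows 3.0 per row [-0.025  0.016  0.38 ] [0.0006 0.0569 0.0097]
[[ 0.01  1.    0.  ]
 [ 0.94 -0.01  0.34]
 [ 0.34  0.   -0.94]]
```

View pics/t3.png

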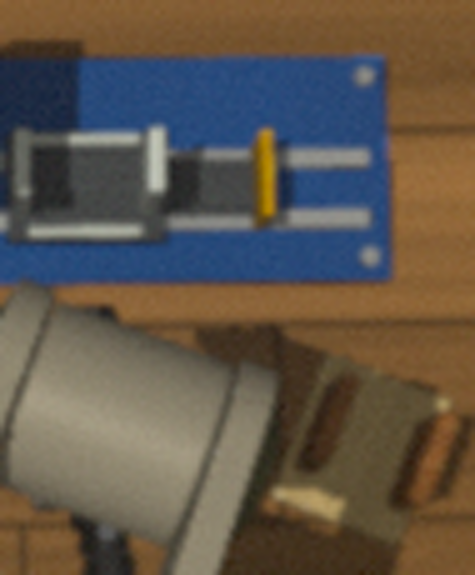

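Request:
move_arm(motion=[[[0,0,0],[0,0.055,0.008],1],[[0,0,0],[0,0.055,0.008],1],[[0,0,0],[0,0.055,0.008],1],[[0,0,0],[0,0.01,0],1],[[0,0,0],[0,0,0],1]])

```text
time_s: 12.95
position: [0.4336, -0.0421, 0.2245]
tool_rot: [[0.009, 1.0, 0.008], [0.931, -0.012, 0.364], [0.364, 0.004, -0.931]]
ft_force: [-0.1, -0.3, 1.0]
grip_width: 0.0851
```

Run:
```python
from h import *
need([.4348,-.038,.16],tgt(89.6,20)); need([.4348,-.038,.049],tgt(89.6,20))
```

```text
t 12.95 pos [ 0.4336 -0.0421  0.2245] q [-32.5  13.3  91.4  18.2  86.9 -34.7] F [-0.1 -0.3  1. ] grip 0.0851
d_mm [-19.7   0.9  61.6] rot_deg [ 0.34 -1.34 -0.16] units total [-0.98  0.04  3.08] [ 0.0028 -0.0111 -0.0013]
rows 4.0 per row [-0.246  0.011  0.77 ] [ 0.0007 -0.0028 -0.0003]
t 12.95 pos [ 0.4336 -0.0421  0.2245] q [-32.5  13.3  91.4  18.2  86.9 -34.7] F [-0.1 -0.3  1. ] grip 0.0851
d_mm [-60.1   0.4 165. ] rot_deg [ 0.34 -1.34 -0.16] units total [-3.    0.02  8.25] [ 0.0028 -0.0111 -0.0013]
rows 9.0 per row [-0.334  0.002  0.917] [ 0.0003 -0.0012 -0.0001]
```

Request:
move_arm(motion=[[[-0.22,0.01,0.6],[0,-0.005,0],1],[[-0.22,0.01,0.6],[0,-0.005,0],1],[[-0.22,0,0.6],[0,0,0],1],[[-0.22,0,0.6],[0,0,0],1],[[-0.22,0,0.6],[0,0,0],1],[[-0.22,0,0.6],[0,0,0],1],[[-0.1,0,0.3],[0,0,0],1],[[0,0,0],[0,0,0],1]])

```text
time_s: 13.62
position: [0.4339, -0.0403, 0.1397]
tool_rot: [[0.014, 1.0, 0.008], [0.947, -0.015, 0.32], [0.32, 0.003, -0.947]]
ft_force: [-1.1, 0.1, -0.3]
grip_width: 0.0853
```

Run:
```python
from h import *
need([.4348,-.038,.049],tgt(89.6,20))
```

```text
t 13.6167 pos [ 0.4339 -0.0403  0.1397] q [-31.   18.6  99.3  17.   72.3 -36.8] F [-1.1  0.1 -0.3] grip 0.0853
d_mm [-26.8   0.6  86.7] rot_deg [ 0.32  1.35 -0.4 ] units total [-1.34  0.03  4.33] [ 0.0027  0.0112 -0.0033]
rows 5.0 per row [-0.268  0.006  0.867] [ 0.0005  0.0022 -0.0007]
```

Request:
move_arm(motion=[[[-0.17,0.01,0.5],[0.002,0.005,-0.002],1],[[-0.17,0.01,0.5],[0,0.004,0],1],[[-0.17,0,0.5],[0,0,0],1],[[-0.17,0,0.5],[0,0,0],1],[[-0.17,0,0.5],[0,0,0],1],[[-0.17,0,0.5],[0,0,0],1],[[-0.12,0,0.4],[0,0,0],1],[[0,0,0],[0,0,0],1]])

```text
time_s: 14.28
position: [0.4357, -0.0394, 0.0633]
tool_rot: [[0.008, 1.0, 0.006], [0.942, -0.009, 0.334], [0.334, 0.003, -0.942]]
ft_force: [-1.3, 0.8, -0.1]
grip_width: 0.0852
```

Run:
```python
from h import *
need([.4348,-.038,.049],tgt(89.6,20))
```

```text
t 14.2833 pos [ 0.4357 -0.0394  0.0633] q [-31.2  26.1 104.4  19.3  61.  -41.8] F [-1.3  0.8 -0.1] grip 0.0852
d_mm [-3.5 -1.  13.9] rot_deg [ 0.23  0.47 -0.06] units total [-0.17 -0.05  0.7 ] [ 0.0019  0.0039 -0.0005]
rows 1 per row [-0.174 -0.049  0.695] [ 0.0019  0.0039 -0.0005]
```

Request:
move_arm(motion=[[[-0.09,-0.05,0.4],[0.0015,0.004,0],1],[[-0.06,0,0.27],[0.001,0,0],1],[[0,0,0],[0,0,0],1],[[0,0,0],[0,0,0],-1],[[0,0,0],[0,0,0],-1],[[0,0,0],[0,0,0],-1],[[0,0,0],[0,0,0],-1],[[0,0,0],[0,0,0],-1],[[0,0,0],[0,0,0],-1],[[0,0,0],[0,0,0],-1],[[0,0,0],[0,0,0],-1]], squeeze=60)

```text
time_s: 15.2
position: [0.4352, -0.0381, 0.0488]
tool_rot: [[0.007, 1.0, 0.002], [0.94, -0.008, 0.342], [0.342, -0.001, -0.94]]
ft_force: [-0.4, -0.2, -2.5]
grip_width: 0.0431
```

Run:
```python
from h import *
print(readout.observe()["tool_rot"].round(4)[2])
need([.4348,-.038,.049],tgt(89.6,20))
d=get('side');crop(d,220,130,370,240,5,"s4")
```

```text
[ 3.416e-01 -7.000e-04 -9.399e-01]
t 15.2 pos [ 0.4352 -0.0381  0.0488] q [-31.2  27.8 105.2  20.   59.2 -42.9] F [-0.4 -0.2 -2.5] grip 0.0431
d_mm [ 0.1 -0.4 -0.2] rot_deg [-0.03  0.03 -0.04] units total [ 0.01 -0.02 -0.01] [-0.0002  0.0002 -0.0003]
rows 1 per row [ 0.007 -0.018 -0.01 ] [-0.0002  0.0002 -0.0003]
```

View pics/s4.png

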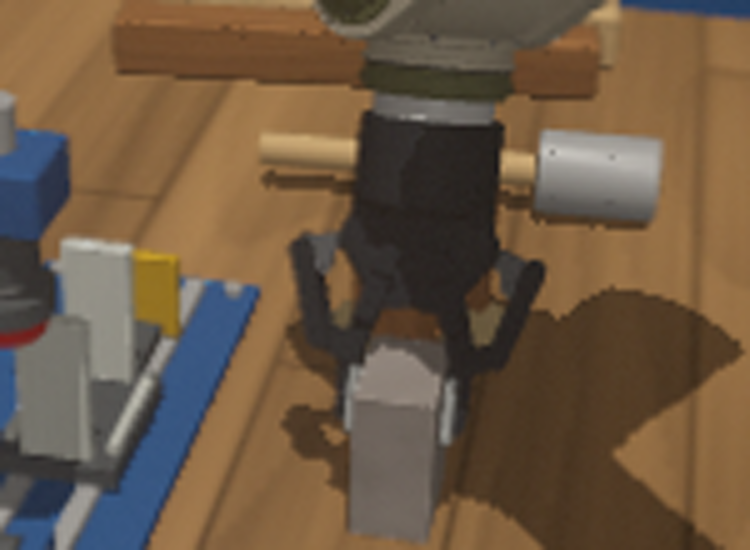

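Gripped across the narrow width (43.1 mm), with the stone upright. Lifting straight up in world axes.

Request:
move_arm(motion=[[[0.1,0,-0.28],[0,0,0],-1],[[0.2,0,-0.56],[0,0,0],-1],[[0.2,0,-0.56],[0,0,0],-1],[[0.2,0,-0.56],[0,0,0],-1],[[0.2,0,-0.56],[0,0,0],-1],[[0.2,0,-0.56],[0,0,0],-1],[[0.2,0,-0.56],[0,0,0],-1],[[0.2,0,-0.56],[0,0,0],-1],[[0.2,0,-0.56],[0,0,0],-1],[[0.2,0,-0.56],[0,0,0],-1],[[0.2,0,-0.56],[0,0,0],-1],[[0.2,0,-0.56],[0,0,0],-1]])

```text
time_s: 16.25
position: [0.4312, -0.0375, 0.1917]
tool_rot: [[0.011, 1.0, -0.01], [0.939, -0.007, 0.343], [0.343, -0.013, -0.939]]
ft_force: [-0.3, -0.2, -5.4]
grip_width: 0.0434
```

Run:
```python
from h import *
need([.617,-.044,.20],tgt(89.6,20))
```

```text
t 16.25 pos [ 0.4312 -0.0375  0.1917] q [-31.3  15.2  94.5  16.9  81.9 -34.8] F [-0.3 -0.2 -5.4] grip 0.0434
d_mm [ -1.2 185.7 -11.9] rot_deg [-0.72 -0.06 -0.25] units total [-0.06  9.29 -0.6 ] [-0.006  -0.0005 -0.0021]
rows 10.0 per row [-0.006  0.929 -0.06 ] [-0.0006 -0.0001 -0.0002]
```

Request:
move_arm(motion=[[[0,0.4,-0.06],[-0.003,0,0],-1],[[0,0.85,-0.06],[-0.003,0,0],-1],[[0,0.85,-0.06],[0,0,0],-1],[[0,0.85,-0.06],[0,0,0],-1],[[0,0.85,-0.06],[0,0,0],-1],[[0,0.85,-0.06],[0,0,0],-1],[[0,0.85,-0.06],[0,0,0],-1],[[0,0.85,-0.06],[0,0,0],-1],[[0,0.85,-0.06],[0,0,0],-1],[[0,0.85,-0.06],[0,0,0],-1],[[0,0.5,0],[0,0,0],-1],[[0,0,0],[0,0,0],-1]])

```text
time_s: 17.25
position: [0.6106, -0.042, 0.1961]
tool_rot: [[0.016, 1.0, -0.004], [0.939, -0.014, 0.344], [0.344, -0.01, -0.939]]
ft_force: [-1.3, 0.2, -5.9]
grip_width: 0.0435
```

Run:
```python
from h import *
need([.617,-.044,.20],tgt(89.6,20))
d=get('wrist','w5'); d=get('side');crop(d,160,110,320,240,5,"s5")
```

```text
t 17.25 pos [ 0.6106 -0.042   0.1961] q [-22.9  31.5  66.3  18.4  90.5 -23.2] F [-1.3  0.2 -5.9] grip 0.0435
d_mm [-0.4  6.4 -4.4] rot_deg [-0.39 -0.11 -0.56] units total [-0.02  0.32 -0.22] [-0.0033 -0.0009 -0.0047]
rows 1 per row [-0.019  0.318 -0.219] [-0.0033 -0.0009 -0.0047]
```

View pics/w5.png

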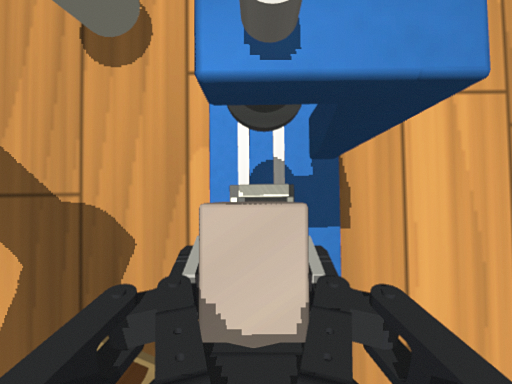

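View pics/s5.png

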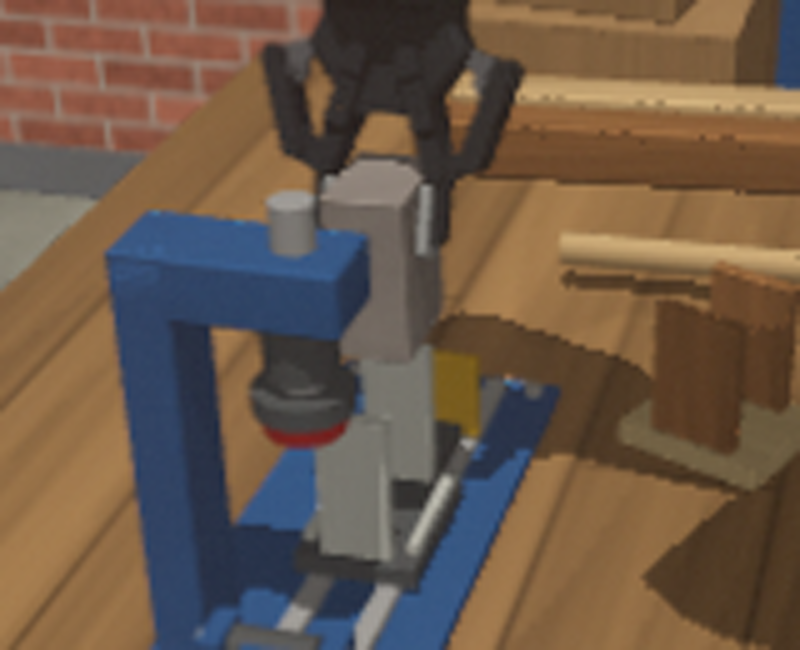

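Both views agree: the stone is over the seat, behind the head. In the wrist view the +y cheek's top is at px (231–293, 184–200), and the stone's top at (200–308, 204–345). Measuring the relation.

Run:
```python
from h import *
d=get('wrist'); crop(d,190,175,320,215,6,"w5c"); crop(d,190,300,320,360,6,"w5d")
s=get('side'); crop(s,215,170,265,230,12,"s5c")
```

```text
(no output)
```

View pics/w5c.png

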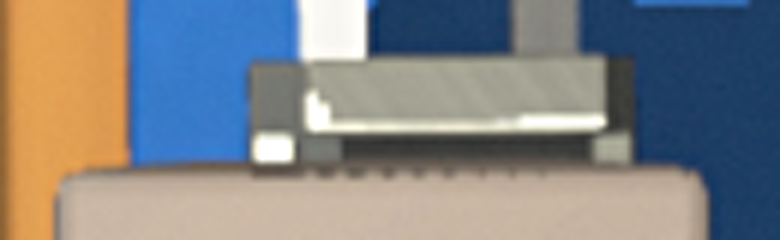

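View pics/s5c.png

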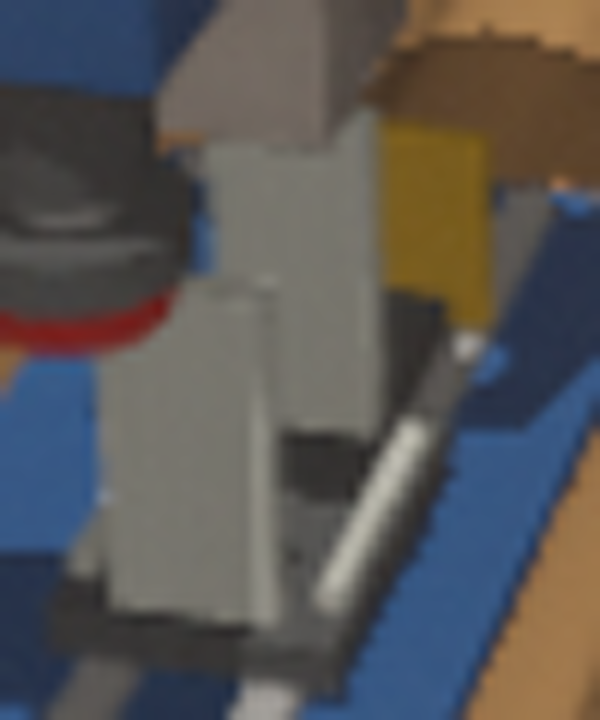

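Run:
```python
from h import *
d=get('wrist'); s=get('side'); st=readout.observe(); print(st["position"])
V=lambda l:np.array([[190+(u+.5)/6-.5,175+(v+.5)/6-.5] for u,v in l])
A=plane(d,V([(305,57),(605,57),(605,131),(305,131)]),.117);print("cheek+",A.round(4),A.mean(0).round(4))
A=plane(d,V([(250,165),(632,165)]),.036);print("kerb outer",A.round(4),A.mean(0).round(4))
A=plane(d,V([(297,150),(592,150)]),.036);print("kerb inner",A.round(4),A.mean(0).round(4))
z=st["position"][2]-.0488+.09
A=plane(d,V([(58,190),(707,190)]),z);print("stone top edges",A.round(4),A.mean(0).round(4))
print(plane(d,V([(380,168)]),z-.0))
W=lambda l:np.array([[215+(u+.5)/12-.5,170+(v+.5)/12-.5] for u,v in l])
print("side cheek+ top outer",plane(s,W([(170,285),(262,296)]),.117).round(4))
print("side cheek+ base outer",plane(s,W([(110,605),(250,622)]),.03).round(4))
print("side cheek- base inner?",plane(s,W([(283,425),(365,440)]),.03).round(4))
print("side kerb top",plane(s,W([(405,420),(428,425),(342,605),(320,600)]),.036).round(4))
```

```text
[ 0.60867116 -0.04215409  0.19780653]
cheek+ [[ 0.5991 -0.004   0.117 ]
 [ 0.6391 -0.0046  0.117 ]
 [ 0.6389 -0.0144  0.117 ]
 [ 0.599  -0.0139  0.117 ]] [ 0.619  -0.0092  0.117 ]
kerb outer [[ 0.5849 -0.019   0.036 ]
 [ 0.6527 -0.0199  0.036 ]] [ 0.6188 -0.0194  0.036 ]
kerb inner [[ 0.5933 -0.0164  0.036 ]
 [ 0.6457 -0.0171  0.036 ]] [ 0.6195 -0.0168  0.036 ]
stone top edges [[ 0.589  -0.0187  0.239 ]
 [ 0.6319 -0.0193  0.239 ]] [ 0.6105 -0.019   0.239 ]
[[ 0.61034587 -0.01757865  0.23900653]]
side cheek+ top outer [[ 0.619  -0.0042  0.117 ]
 [ 0.5981 -0.0045  0.117 ]]
side cheek+ base outer [[ 0.6373 -0.0021  0.03  ]
 [ 0.6041 -0.0035  0.03  ]]
side cheek- base inner? [[ 0.6213 -0.0846  0.03  ]
 [ 0.6    -0.083   0.03  ]]
side kerb top [[ 0.5904 -0.085   0.036 ]
 [ 0.5844 -0.0842  0.036 ]
 [ 0.5831 -0.0069  0.036 ]
 [ 0.5885 -0.0076  0.036 ]]
```

Request:
move_arm(motion=[[[0,0.3,0],[-0.004,0,0],-1],[[0,0.12,0],[-0.001,0,0],-1],[[-0.17,0,0.47],[0,0,0],-1],[[-0.17,0,0.47],[0,0,0],-1],[[-0.1,0,0.28],[0,0,0],-1],[[0,0,0],[0,0,0],-1]])

```text
time_s: 18.05
position: [0.6169, -0.0423, 0.1697]
tool_rot: [[0.017, 1.0, 0.009], [0.939, -0.019, 0.343], [0.343, 0.002, -0.939]]
ft_force: [-0.4, -0.5, -5.4]
grip_width: 0.0433
```

Run:
```python
from h import *
need([.6168,-.0425,.079],tgt(89.4,20))
```

```text
t 18.05 pos [ 0.6169 -0.0423  0.1697] q [-22.8  33.1  68.1  18.7  86.6 -24.1] F [-0.4 -0.5 -5.4] grip 0.0433
d_mm [-31.3  -0.3  85.1] rot_deg [ 0.29 -0.06 -0.41] units total [-1.56 -0.02  4.26] [ 0.0024 -0.0005 -0.0034]
rows 5.0 per row [-0.313 -0.003  0.851] [ 0.0005 -0.0001 -0.0007]
```

Request:
move_arm(motion=[[[-0.1,0,0.28],[0.001,0,-0.002],-1],[[-0.1,0,0.28],[0.001,0,-0.001],-1],[[-0.1,0,0.28],[0,0,0],-1],[[-0.1,0,0.28],[0,0,0],-1],[[-0.1,0,0.28],[0,0,0],-1],[[0,0,0],[0,0,0],-1]])

```text
time_s: 18.55
position: [0.6166, -0.042, 0.1357]
tool_rot: [[0.011, 1.0, 0.002], [0.939, -0.011, 0.344], [0.344, -0.001, -0.939]]
ft_force: [0.7, -0.4, -5.2]
grip_width: 0.0432
```

Run:
```python
from h import *
need([.6168,-.0425,.079],tgt(89.4,20))
d=get('wrist','w6'); d=get('side');crop(d,215,130,275,230,6,"s6")
```

```text
t 18.55 pos [ 0.6166 -0.042   0.1357] q [-22.7  35.   70.5  18.7  82.9 -25.8] F [ 0.7 -0.4 -5.2] grip 0.0432
d_mm [-19.9   0.3  53.1] rot_deg [-0.07 -0.09 -0.05] units total [-1.    0.02  2.66] [-0.0006 -0.0008 -0.0004]
rows 3.0 per row [-0.332  0.005  0.885] [-0.0002 -0.0003 -0.0001]
```

View pics/w6.png

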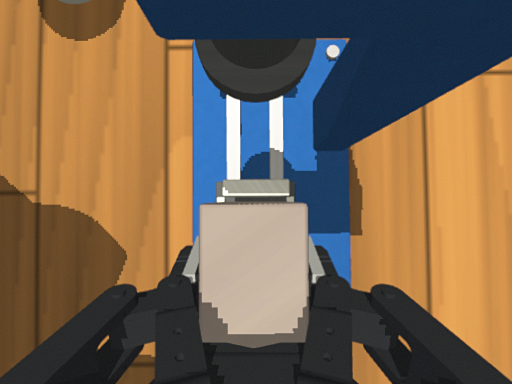

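View pics/s6.png

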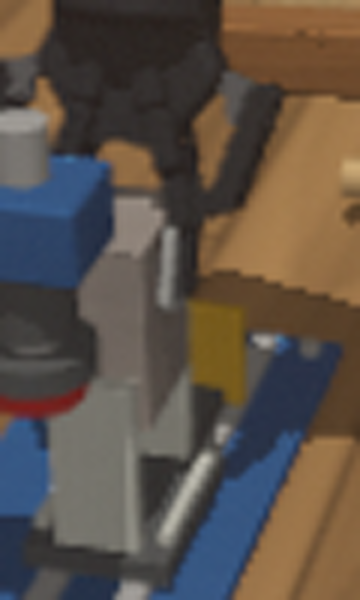

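The stone is already inside the cheeks and centred in x: the cheek spans px 222–288, the stone 200–308. Continuing down.

Request:
move_arm(motion=[[[-0.1,0,0.28],[0,0,0],-1],[[-0.13,0,0.35],[0,0,0],-1],[[-0.13,0,0.35],[0,0,0],-1],[[-0.13,0,0.35],[0,0,0],-1],[[-0.13,0,0.35],[0,0,0],-1],[[-0.1,0,0.28],[0,0,0],-1],[[0,0,0.1],[0,0,0],-1]])

```text
time_s: 19.23
position: [0.6177, -0.0419, 0.0899]
tool_rot: [[0.009, 1.0, 0.006], [0.94, -0.011, 0.342], [0.342, 0.003, -0.94]]
ft_force: [0.8, -0.5, -6.4]
grip_width: 0.0434
```

Run:
```python
from h import *
need([.6168,-.0425,.079],tgt(89.4,20))
```

```text
t 19.2333 pos [ 0.6177 -0.0419  0.0899] q [-22.7  37.7  73.5  19.   77.1 -27.7] F [ 0.8 -0.5 -6.4] grip 0.0434
d_mm [-4.3 -0.9 10. ] rot_deg [ 0.16 -0.01  0.03] units total [-0.22 -0.04  0.5 ] [ 0.0013 -0.0001  0.0002]
rows 1 per row [-0.216 -0.044  0.5  ] [ 0.0013 -0.0001  0.0002]
```

Request:
move_arm(motion=[[[-0.06,-0.02,0.16],[0.001,0,0],-1],[[-0.06,-0.01,0.16],[0,0,0],-1],[[-0.02,0,0.06],[0,0,0],-1],[[-0.02,0,0.05],[0,0,0],-1],[[-0.02,0,0.05],[0,0,0],-1]])

```text
time_s: 19.65
position: [0.6171, -0.0417, 0.0788]
tool_rot: [[0.009, 1.0, 0.004], [0.939, -0.01, 0.343], [0.343, 0.0, -0.939]]
ft_force: [-4.7, -0.7, 5.7]
grip_width: 0.0436
```

Run:
```python
from h import *
need([.6168,-.0425,.079],tgt(89.4,20))
```

```text
t 19.65 pos [ 0.6171 -0.0417  0.0788] q [-22.7  38.5  74.1  19.1  76.  -28.2] F [-4.7 -0.7  5.7] grip 0.0436
d_mm [-0.6 -0.3 -0.5] rot_deg [ 0.01 -0.04  0.04] units total [-0.03 -0.01 -0.02] [ 0.0001 -0.0003  0.0003]
rows 1 per row [-0.032 -0.014 -0.024] [ 0.0001 -0.0003  0.0003]
```

Request:
move_arm(motion=[[[0,0,0],[0,0,0],0.6],[[0,0,0],[0,0,0],0.6],[[0,0,0],[0,0,0],0.8],[[0,0,0],[0,0,0],0.8],[[0,0,0],[0,0,0],0.8]])

```text
time_s: 20.07
position: [0.6191, -0.0421, 0.0821]
tool_rot: [[0.007, 1.0, 0.011], [0.94, -0.01, 0.341], [0.341, 0.008, -0.94]]
ft_force: [-0.9, 0.9, -0.2]
grip_width: 0.0768
```

Run:
```python
from h import *
need([.6168,-.0425,.16],tgt(89.4,20))
d=get('side');crop(d,215,130,275,230,6,"s7")
```

```text
t 20.0667 pos [ 0.6191 -0.0421  0.0821] q [-22.7  38.3  73.9  19.2  76.  -28.2] F [-0.9  0.9 -0.2] grip 0.0768
d_mm [ 26.2  -1.7 -73.4] rot_deg [0.42 0.03 0.16] units total [ 1.31 -0.08 -3.67] [0.0035 0.0003 0.0013]
rows 4.0 per row [ 0.328 -0.021 -0.917] [0.0009 0.0001 0.0003]
```

View pics/s7.png

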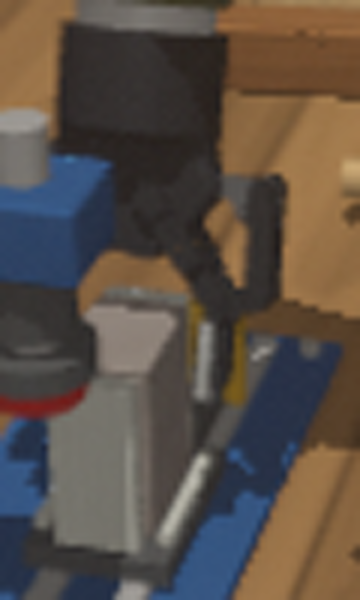

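The stone is seated flat between the cheeks, its top just above the cheek tops. Backing off upwards.

Request:
move_arm(motion=[[[0.14,-0.05,-0.38],[0.002,0,0],0.8],[[0.2,0,-0.56],[0,0,0],0.8],[[0.2,0,-0.56],[0,0,0],0.8],[[0.2,0,-0.56],[0,0,0],0.8],[[0.2,0,-0.56],[0,0,0],0.8],[[0.2,0,-0.56],[0,0,0],0.8],[[0.2,0,-0.56],[0,0,0],0.8],[[0.2,0,-0.56],[0,0,0],0.8],[[0.1,0,-0.28],[0,0,0],0.8]])

```text
time_s: 20.87
position: [0.6174, -0.0425, 0.1915]
tool_rot: [[0.006, 1.0, 0.009], [0.94, -0.009, 0.34], [0.34, 0.006, -0.94]]
ft_force: [0.3, -0.2, -0.5]
grip_width: 0.0772
```

Run:
```python
from h import *
need([.616,-.21,.17],tgt(89.4,20))
```

```text
t 20.8667 pos [ 0.6174 -0.0425  0.1915] q [-22.7  32.1  66.1  18.5  89.3 -23.7] F [ 0.3 -0.2 -0.5] grip 0.0772
d_mm [-1.648e+02 -1.000e-01 -3.680e+01] rot_deg [0.3  0.11 0.22] units total [-8.24 -0.   -1.84] [0.0025 0.0009 0.0018]
rows 9.0 per row [-0.916 -0.001 -0.205] [0.0003 0.0001 0.0002]
```

Request:
move_arm(motion=[[[-0.5,0,-0.11],[0,0,0],-1],[[-0.9,0,-0.2],[0,0,0],-1],[[-0.9,0,-0.2],[0,0,0],-1],[[-0.9,0,-0.2],[0,0,0],-1],[[-0.9,0,-0.2],[0,0,0],-1],[[-0.9,0,-0.2],[0,0,0],-1],[[-0.9,0,-0.2],[0,0,0],-1],[[-0.9,0,-0.2],[0,0,0],-1],[[-0.9,0,-0.2],[0,0,0],-1],[[-0.4,0,-0.1],[0,0,0],-1]])

```text
time_s: 21.7
position: [0.6143, -0.2184, 0.1706]
tool_rot: [[0.004, 1.0, 0.009], [0.941, -0.007, 0.339], [0.34, 0.007, -0.941]]
ft_force: [-0.9, -0.4, -0.5]
grip_width: -0.0002
```

Run:
```python
from h import *
need([.616,-.21,.055],tgt(89.4,20))
d=get("top");crop(d,205,110,345,195,5,"t8")
```

```text
t 21.7 pos [ 0.6143 -0.2184  0.1706] q [-36.4  38.6  57.1  16.3  95.8 -36.1] F [-0.9 -0.4 -0.5] grip -0.0002
d_mm [-31.4   0.8 111.6] rot_deg [0.31 0.15 0.34] units total [-1.57  0.04  5.58] [0.0026 0.0013 0.0029]
rows 6.0 per row [-0.261  0.007  0.93 ] [0.0004 0.0002 0.0005]
```

View pics/t8.png

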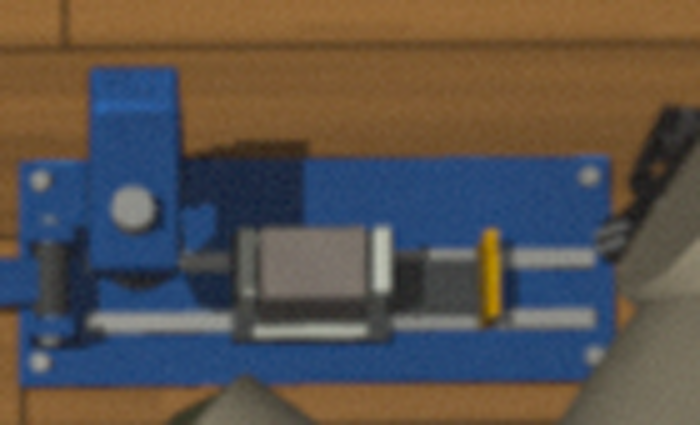

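The top view confirms the stone sits between the two cheeks, with the yellow plate at px (490,275) of the crop. Lowering behind the plate.

Request:
move_arm(motion=[[[-0.15,0.03,0.6],[0.002,0,0.002],-1],[[-0.22,0.02,0.8],[0,0,0],-1],[[-0.22,0,0.8],[0,0,0],-1],[[-0.22,0,0.8],[0,0,0],-1],[[-0.2,0,0.8],[0,0,0],-1],[[-0.2,0,0.8],[0,0,0],-1],[[-0.1,0,0.5],[0,0,0],-1],[[0,0,0],[0,0,0],-1]])

```text
time_s: 22.42
position: [0.6144, -0.202, 0.0565]
tool_rot: [[0.008, 1.0, -0.001], [0.94, -0.007, 0.342], [0.342, -0.003, -0.94]]
ft_force: [0.4, 0.5, -0.0]
grip_width: 0.0002
```

Run:
```python
from h import *
need([.617,-.185,.048],tgt(89.5,20))
d=get("wrist","w9")
```

```text
t 22.4167 pos [ 0.6144 -0.202   0.0565] q [-35.2  44.2  65.7  16.3  82.3 -38.7] F [ 0.4  0.5 -0. ] grip 0.0002
d_mm [13.1  2.5 13.8] rot_deg [-0.2   0.02  0.04] units total [0.66 0.12 0.69] [-0.0017  0.0002  0.0003]
rows 1 per row [0.655 0.124 0.689] [-0.0017  0.0002  0.0003]
```

View pics/w9.png

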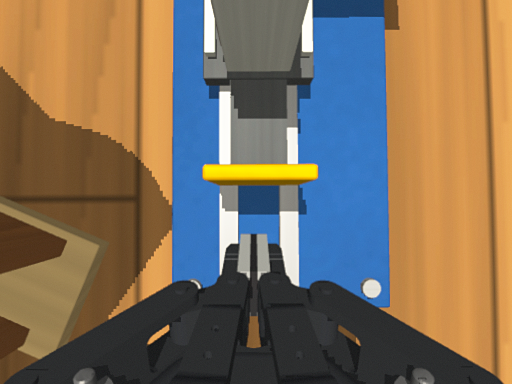

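The fingertips (px 254) are about 3 mm left of the plate's centre (px 260). Aligning, then approaching slowly.

Request:
move_arm(motion=[[[0.2,0.07,0.4],[-0.001,0,0],-1],[[0.3,0.06,0.2],[0,0,0],-1],[[0.25,0,0.1],[0,0,0],-1],[[0.15,0,0.05],[0,0,0],-1]])

```text
time_s: 22.8
position: [0.6189, -0.1785, 0.0511]
tool_rot: [[0.006, 1.0, 0.006], [0.941, -0.008, 0.339], [0.339, 0.004, -0.941]]
ft_force: [0.2, 0.6, 0.9]
grip_width: 0.0004
```

Run:
```python
from h import *
need([.617,-.165,.048],tgt(89.5,20))
```

```text
t 22.8 pos [ 0.6189 -0.1785  0.0511] q [-33.4  43.9  67.4  16.9  80.  -37.6] F [0.2 0.6 0.9] grip 0.0004
d_mm [11.6 -2.   7.5] rot_deg [0.18 0.18 0.12] units total [ 0.58 -0.1   0.38] [0.0015 0.0015 0.001 ]
rows 1 per row [ 0.582 -0.1    0.376] [0.0015 0.0015 0.001 ]
```

Request:
move_arm(motion=[[[0.1,-0.03,0.04],[0,0,0],-1],[[0.1,0,0.04],[0,0,0],-1],[[0.1,0,0.04],[0,0,0],-1]])

```text
time_s: 23.05
position: [0.6187, -0.1744, 0.0518]
tool_rot: [[0.005, 1.0, 0.008], [0.944, -0.008, 0.33], [0.33, 0.006, -0.944]]
ft_force: [-2.2, -8.6, -2.8]
grip_width: 0.0
```

Run:
```python
from h import *
need([.617,-.165,.048],tgt(89.5,20))
```

```text
t 23.05 pos [ 0.6187 -0.1744  0.0518] q [-32.9  43.5  68.   16.7  79.3 -37.2] F [-2.2 -8.6 -2.8] grip 0.0
d_mm [ 7.6 -1.8  6.7] rot_deg [0.31 0.72 0.18] units total [ 0.38 -0.09  0.34] [0.0026 0.006  0.0015]
rows 1 per row [ 0.382 -0.091  0.336] [0.0026 0.006  0.0015]
```

Request:
move_arm(motion=[[[0.15,0,0.06],[0,0.003,0],-1],[[0.2,0,0.08],[0,0.002,0],-1],[[0.2,0,0.08],[0,0.001,0],-1]])

```text
time_s: 23.3
position: [0.6187, -0.17, 0.0518]
tool_rot: [[0.007, 1.0, 0.012], [0.945, -0.011, 0.328], [0.328, 0.009, -0.945]]
ft_force: [-2.8, -10.0, -1.8]
grip_width: 0.0001
```

Run:
```python
from h import *
need([.617,-.165,.048],tgt(89.5,20))
```

```text
t 23.3 pos [ 0.6187 -0.17    0.0518] q [-32.6  43.3  68.5  16.7  78.7 -36.9] F [ -2.8 -10.   -1.8] grip 0.0001
d_mm [ 3.5 -1.8  5.2] rot_deg [0.53 0.87 0.05] units total [ 0.17 -0.09  0.26] [0.0044 0.0073 0.0004]
rows 1 per row [ 0.174 -0.092  0.261] [0.0044 0.0073 0.0004]
```

Request:
move_arm(motion=[[[0.25,-0.02,0.1],[0.002,0.003,0],-1],[[0.25,-0.02,0.1],[0.002,0.003,0],-1],[[0.25,0,0.1],[0,0.002,0],-1],[[0.25,0,0.1],[0,0.002,0],-1],[[0.25,0,0.1],[0,0.002,0],-1],[[0.25,0,0.1],[0,0.002,0],-1],[[0.25,0,0.1],[0,0.002,0],-1],[[0.25,0,0.1],[0,0.002,0],-1]])

```text
time_s: 23.97
position: [0.6187, -0.1471, 0.0518]
tool_rot: [[0.015, 1.0, 0.016], [0.945, -0.019, 0.325], [0.326, 0.01, -0.945]]
ft_force: [-2.5, -10.2, -0.6]
grip_width: -0.0001
```

Run:
```python
from h import *
need([.617,-.075,.048],tgt(89.5,20))
```

```text
t 23.9667 pos [ 0.6187 -0.1471  0.0518] q [-30.9  42.5  70.4  17.1  77.  -35.2] F [ -2.5 -10.2  -0.6] grip -0.0001
d_mm [66.9 -3.1 27. ] rot_deg [ 0.73  1.   -0.35] units total [ 3.35 -0.16  1.35] [ 0.0061  0.0083 -0.0029]
rows 4.0 per row [ 0.837 -0.039  0.338] [ 0.0015  0.0021 -0.0007]
```

Request:
move_arm(motion=[[[0.35,-0.02,0.13],[0.003,0.004,-0.002],-1],[[0.35,-0.02,0.13],[0.003,0.004,-0.001],-1],[[0.35,-0.02,0.13],[0.002,0.003,0],-1],[[0.35,0,0.13],[0.001,0.003,0],-1],[[0.35,0,0.13],[0,0.003,0],-1],[[0.35,0,0.13],[0,0.003,0],-1],[[0.35,0,0.13],[0,0.003,0],-1],[[0.35,0,0.13],[0,0.003,0],-1],[[0.25,0,0.1],[0,0.003,0],-1]])

```text
time_s: 24.72
position: [0.6188, -0.1034, 0.0516]
tool_rot: [[0.015, 1.0, 0.009], [0.94, -0.017, 0.342], [0.342, 0.003, -0.94]]
ft_force: [-2.3, -9.9, -1.5]
grip_width: -0.0002
```

Run:
```python
from h import *
need([.617,-.075,.048],tgt(89.5,20))
```

```text
t 24.7167 pos [ 0.6188 -0.1034  0.0516] q [-27.7  41.7  72.5  18.5  75.7 -32.9] F [-2.3 -9.9 -1.5] grip -0.0002
d_mm [25.5 -2.3 13.1] rot_deg [ 0.33 -0.   -0.4 ] units total [ 1.27 -0.12  0.66] [ 0.0027 -0.     -0.0034]
rows 2.0 per row [ 0.636 -0.058  0.328] [ 0.0014 -0.     -0.0017]
```

Request:
move_arm(motion=[[[0.25,0,0.1],[0.001,0.002,-0.001],-1],[[0.25,0,0.1],[0.001,0.002,-0.001],-1],[[0.25,0,0.1],[0,0.002,0],-1],[[0.25,0,0.1],[0,0.002,0],-1],[[0.25,0,0.1],[0,0.002,0],-1],[[0.25,0,0.1],[0,0.002,0],-1]])

```text
time_s: 25.22
position: [0.6189, -0.0847, 0.0517]
tool_rot: [[0.015, 1.0, 0.01], [0.94, -0.017, 0.34], [0.34, 0.004, -0.94]]
ft_force: [-2.7, -10.2, -1.1]
grip_width: 0.0003
```

Run:
```python
from h import *
need([.617,-.075,.048],tgt(89.5,20))
```

```text
t 25.2167 pos [ 0.6189 -0.0847  0.0517] q [-26.2  41.2  73.6  18.7  74.6 -31.8] F [ -2.7 -10.2  -1.1] grip 0.0003
d_mm [ 7.8 -2.1  6.7] rot_deg [ 0.4   0.1  -0.37] units total [ 0.39 -0.1   0.34] [ 0.0033  0.0008 -0.003 ]
rows 1 per row [ 0.392 -0.103  0.336] [ 0.0033  0.0008 -0.003 ]
```

Request:
move_arm(motion=[[[0.2,0,0.08],[0.001,0.002,-0.001],-1],[[0.2,0,0.08],[0,0.002,0],-1],[[0.2,0,0.08],[0,0.002,0],-1],[[0.2,0,0.08],[0,0.002,0],-1]])

```text
time_s: 25.55
position: [0.6189, -0.0763, 0.0517]
tool_rot: [[0.014, 1.0, 0.011], [0.94, -0.017, 0.34], [0.34, 0.006, -0.941]]
ft_force: [-3.4, -9.6, -1.5]
grip_width: 0.0003
```

Run:
```python
from h import *
need([.617,-.075,.048],tgt(89.5,20))
```

```text
t 25.55 pos [ 0.6189 -0.0763  0.0517] q [-25.5  41.   74.1  18.9  74.  -31.3] F [-3.4 -9.6 -1.5] grip 0.0003
d_mm [-0.1 -2.   3.9] rot_deg [ 0.48  0.15 -0.36] units total [-0.   -0.1   0.19] [ 0.004   0.0012 -0.003 ]
rows 1 per row [-0.003 -0.098  0.194] [ 0.004   0.0012 -0.003 ]
```

Request:
move_arm(motion=[[[0.2,0,0.08],[0.001,0.002,-0.001],-1],[[0.2,0,0.08],[0,0.002,0],-1],[[0.2,0,0.08],[0,0.002,0],-1]])

```text
time_s: 25.8
position: [0.619, -0.071, 0.0517]
tool_rot: [[0.014, 1.0, 0.012], [0.941, -0.017, 0.337], [0.337, 0.007, -0.941]]
ft_force: [-6.1, -21.4, 1.3]
grip_width: 0.0003
```

Run:
```python
from h import *
need([.617,-.07,.048],tgt(89.5,20))
```

```text
t 25.8 pos [ 0.619  -0.071   0.0517] q [-25.   40.8  74.3  18.9  73.7 -30.9] F [ -6.1 -21.4   1.3] grip 0.0003
d_mm [-0.3 -2.   3.8] rot_deg [ 0.53  0.29 -0.32] units total [-0.02 -0.1   0.19] [ 0.0044  0.0024 -0.0027]
rows 1 per row [-0.016 -0.102  0.188] [ 0.0044  0.0024 -0.0027]
```

Request:
move_arm(motion=[[[0.2,0,0.07],[0,0.002,0],-1],[[0.2,0,0.07],[0,0.002,0],-1]])

```text
time_s: 25.97
position: [0.619, -0.0711, 0.0518]
tool_rot: [[0.015, 1.0, 0.014], [0.944, -0.019, 0.329], [0.329, 0.009, -0.944]]
ft_force: [-4.8, -18.5, -2.6]
grip_width: -0.0
```

Run:
```python
from h import *
need([.617,-.07,.048],tgt(89.5,20))
```

```text
t 25.9667 pos [ 0.619  -0.0711  0.0518] q [-24.9  40.7  74.5  18.6  73.2 -30.6] F [ -4.8 -18.5  -2.6] grip -0.0
d_mm [-0.2 -2.   3.9] rot_deg [ 0.67  0.77 -0.41] units total [-0.01 -0.1   0.2 ] [ 0.0056  0.0064 -0.0034]
rows 1 per row [-0.012 -0.101  0.196] [ 0.0056  0.0064 -0.0034]
```

Request:
move_arm(motion=[[[0.28,0,0.1],[0,0.004,0],-1],[[0.28,0,0.1],[0,0.004,0],-1]])

```text
time_s: 26.13
position: [0.619, -0.071, 0.0518]
tool_rot: [[0.017, 1.0, 0.018], [0.946, -0.022, 0.324], [0.324, 0.011, -0.946]]
ft_force: [-8.1, -27.7, 0.4]
grip_width: 0.0001
```

Run:
```python
from h import *
need([.617,-.07,.048],tgt(89.5,20))
```

```text
t 26.1333 pos [ 0.619  -0.071   0.0518] q [-24.8  40.6  74.7  18.4  72.8 -30.3] F [ -8.1 -27.7   0.4] grip 0.0001
d_mm [-0.4 -2.1  3.9] rot_deg [ 0.86  1.07 -0.52] units total [-0.02 -0.1   0.19] [ 0.0072  0.0089 -0.0043]
rows 1 per row [-0.018 -0.105  0.194] [ 0.0072  0.0089 -0.0043]
```

Home: the force climbed to 27.7 N with no further travel, at y = −0.071 (under the head, as measured). Backing away from the plate.

Request:
move_arm(motion=[[[-0.3,0,-0.1],[0,0,0],-1],[[-0.6,0,-0.2],[0,0,0],-1],[[-0.6,0,-0.2],[0,0,0],-1],[[-0.6,0,-0.2],[0,0,0],-1],[[-0.6,0,-0.2],[0,0,0],-1],[[0.1,-0.3,-0.7],[0,0,0],-1],[[0.2,-0.4,-0.8],[0,0,0],-1],[[0.2,-0.4,-0.8],[0,0,0],-1],[[0.2,-0.5,-0.8],[0,0,0],-1],[[0.2,-0.5,-0.8],[0,0,0],-1],[[0.2,-0.5,-0.8],[0,0,0],-1],[[0.2,-0.5,-0.8],[0,0,0],-1]])

```text
time_s: 27.13
position: [0.5492, -0.1458, 0.1708]
tool_rot: [[0.02, 1.0, 0.017], [0.945, -0.025, 0.326], [0.326, 0.01, -0.945]]
ft_force: [-0.6, 0.4, -0.2]
grip_width: 0.0
```

Run:
```python
from h import *
need([.46,-.12,.20],tgt(89.5,0))
d=get("top");crop(d,205,110,345,195,5,"t10"); print(plane(d,[(205+(430.5)/5-.5,110+275/5)],.078))
s=get("side");crop(s,170,130,300,270,5,"s10")
```

```text
t 27.1333 pos [ 0.5492 -0.1458  0.1708] q [-34.3  29.4  74.5  16.2  86.5 -35.5] F [-0.6  0.4 -0.2] grip 0.0
d_mm [ 32.1 -89.6 -20.7] rot_deg [  0.7  -19.01  -0.82] units total [ 1.6  -4.48 -1.04] [ 0.0059 -0.1584 -0.0069]
rows 5.0 per row [ 0.321 -0.896 -0.207] [ 0.0012 -0.0317 -0.0014]
[[ 0.61250814 -0.12236832  0.078     ]]
```

View pics/t10.png

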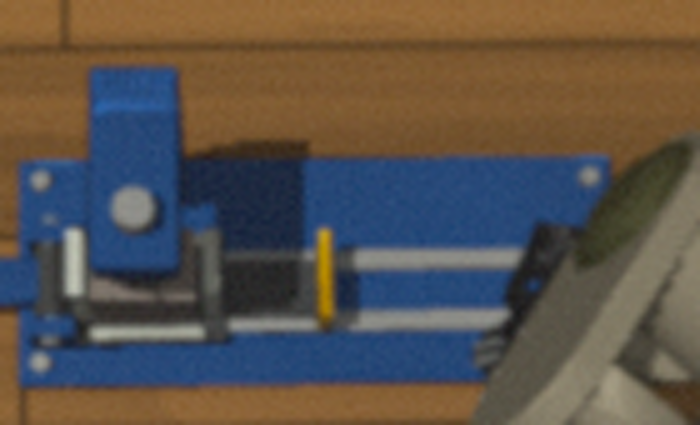

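View pics/s10.png

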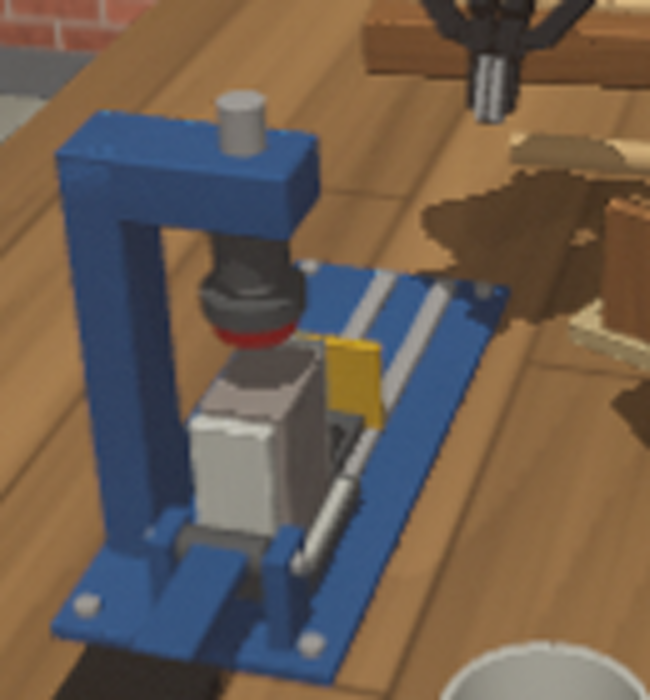

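The carriage is home and the stone upright under the head. I'll go round on the near side to the pedal.

Request:
move_arm(motion=[[[0,-0.7,-0.2],[0.002,-0.053,-0.002],-1],[[0,-0.7,-0.2],[0.002,-0.053,-0.002],-1],[[0,-0.7,-0.2],[0.002,-0.053,-0.002],-1],[[0,-0.9,-0.2],[0,0,0],-1],[[0.3,-0.9,-0.1],[0,0,0],-1],[[0.8,-0.4,0],[0,0,0],-1],[[0.95,0,0],[0,0,0],-1],[[0.95,0,0],[0,0,0],-1],[[0.95,0,0],[0,0,0],-1],[[0.95,0,0],[0,0,0],-1],[[0.95,0,0],[0,0,0],-1],[[0.95,0,0],[0,0,0],-1]])

```text
time_s: 28.23
position: [0.46, -0.0077, 0.1858]
tool_rot: [[0.015, 1.0, 0.001], [1.0, -0.015, -0.017], [-0.017, 0.002, -1.0]]
ft_force: [0.4, -0.6, -0.7]
grip_width: 0.0
```

Run:
```python
from h import *
need([.46,.233,.20],tgt(89.5,0))
```

```text
t 28.2333 pos [ 0.46   -0.0077  0.1858] q [-15.2  15.3  92.4  -1.   71.9 -14.1] F [ 0.4 -0.6 -0.7] grip 0.0
d_mm [240.4  -3.5 -18.2] rot_deg [ 0.09  0.96 -0.34] units total [12.02 -0.18 -0.91] [ 0.0008  0.008  -0.0028]
rows 13.0 per row [ 0.925 -0.014 -0.07 ] [ 0.0001  0.0006 -0.0002]
```

Request:
move_arm(motion=[[[0.95,0,-0.07],[0,0.004,0],-1],[[0.95,0,-0.07],[0,0.004,0],-1],[[0.95,0,-0.07],[0,0,0],-1],[[0.95,0,-0.07],[0,0,0],-1],[[0.95,0,-0.07],[0,0,0],-1],[[0.95,0,-0.07],[0,0,0],-1],[[0.95,0,-0.07],[0,0,0],-1],[[0.95,0,-0.07],[0,0,0],-1],[[0.95,0,-0.07],[0,0,0],-1],[[0.95,0,-0.07],[0,0,0],-1],[[0.95,0,-0.07],[0,0,0],-1],[[0.95,0,-0.07],[0,0,0],-1]])

```text
time_s: 29.23
position: [0.4601, 0.2346, 0.1994]
tool_rot: [[0.012, 1.0, -0.008], [1.0, -0.012, 0.004], [0.004, -0.008, -1.0]]
ft_force: [-0.1, 0.1, -0.2]
grip_width: 0.0001
```

Run:
```python
from h import *
need([.617,.235,.15],tgt(89.5,0))
```

```text
t 29.2333 pos [0.4601 0.2346 0.1994] q [13.7 20.1 82.6  0.3 77.7 14.3] F [-0.1  0.1 -0.2] grip 0.0001
d_mm [  2.2 157.3  48.1] rot_deg [-0.48 -0.23 -0.21] units total [0.11 7.86 2.4 ] [-0.004  -0.0019 -0.0018]
rows 9.0 per row [0.012 0.874 0.267] [-0.0004 -0.0002 -0.0002]
```

Request:
move_arm(motion=[[[0,0.85,0.1],[-0.004,0,0],-1],[[0,0.85,0.2],[0,0,0],-1],[[0,0.85,0.3],[0,0,0],-1],[[0,0.85,0.3],[0,0,0],-1],[[0,0.85,0.3],[0,0,0],-1],[[0,0.85,0.3],[0,0,0],-1],[[0,0.85,0.3],[0,0,0],-1],[[0,0.85,0.3],[0,0,0],-1],[[0,0.6,0.2],[0,0,0],-1],[[0,0.2,0],[0,0,0],-1],[[0,0,0],[0,0,0],-1]])

```text
time_s: 30.15
position: [0.6155, 0.2408, 0.1453]
tool_rot: [[0.003, 1.0, -0.01], [1.0, -0.003, 0.006], [0.006, -0.01, -1.0]]
ft_force: [0.5, 0.8, -0.1]
grip_width: 0.0001
```

Run:
```python
from h import *
need([.617,.235,.08],tgt(89.5,0))
d=get("wrist","w11")
```

```text
t 30.15 pos [0.6155 0.2408 0.1453] q [11.  36.8 62.3  0.4 81.4 11.1] F [ 0.5  0.8 -0.1] grip 0.0001
d_mm [-6.2  2.2 65.2] rot_deg [-0.55 -0.34  0.31] units total [-0.31  0.11  3.26] [-0.0046 -0.0029  0.0026]
rows 4.0 per row [-0.078  0.027  0.815] [-0.0012 -0.0007  0.0007]
```

View pics/w11.png

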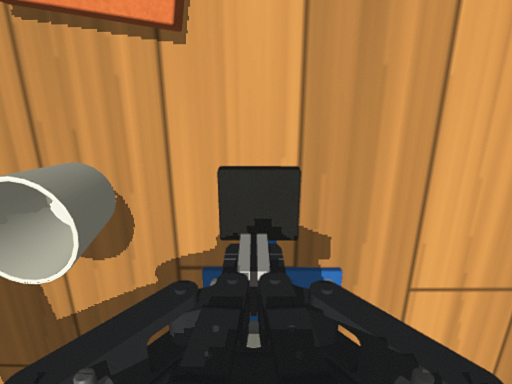

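The pedal pad is visible at px (219–300, 167–240), with the fingertips at about x px 252. Measuring it.

Run:
```python
from h import *
d=get("wrist"); A=plane(d,[(218.5,167),(300,167),(218.5,240),(300,240)],.067);print(A.round(4),A.mean(0))
need([.62,.234,.075],tgt(89.5,0))
```

```text
[[0.5892 0.2657 0.067 ]
 [0.6505 0.2657 0.067 ]
 [0.5869 0.2046 0.067 ]
 [0.6532 0.2048 0.067 ]] [0.61993389 0.23521128 0.067     ]
t 30.25 pos [0.6146 0.2409 0.1458] q [11.  36.7 62.4  0.4 81.4 11.1] F [0.3 1.  0.3] grip 0.0004
d_mm [-7.3  6.1 70.7] rot_deg [-0.55 -0.34  0.33] units total [-0.37  0.3   3.54] [-0.0045 -0.0028  0.0027]
rows 4.0 per row [-0.091  0.076  0.884] [-0.0011 -0.0007  0.0007]
```

Request:
move_arm(motion=[[[-0.12,0.1,0.4],[-0.003,-0.002,0.001],-1],[[-0.12,0.07,0.5],[-0.001,-0.001,0.001],-1],[[-0.06,0,0.5],[0,0,0],-1],[[0,0,0.5],[0,0,0],-1],[[0,0,0.5],[0,0,0],-1],[[0,0,0.4],[0,0,0],-1],[[0,0,0.2],[0,0,0],-1],[[0,0,0],[0,0,0],-1]])

```text
time_s: 30.92
position: [0.6151, 0.2349, 0.081]
tool_rot: [[0.006, 1.0, 0.0], [1.0, -0.006, -0.001], [-0.001, 0.0, -1.0]]
ft_force: [0.4, -0.5, -0.0]
grip_width: -0.0004
```

Run:
```python
from h import *
need([.618,.234,.067],tgt(89.5,0))
```

```text
t 30.9167 pos [0.6151 0.2349 0.081 ] q [10.6 39.9 67.6 -0.1 72.5 11. ] F [ 0.4 -0.5 -0. ] grip -0.0004
d_mm [-0.8  2.9 14. ] rot_deg [0.   0.07 0.15] units total [-0.04  0.14  0.7 ] [0.     0.0006 0.0012]
rows 1 per row [-0.042  0.144  0.702] [0.     0.0006 0.0012]
```

Request:
move_arm(motion=[[[0,0.1,0.25],[0,0,0],-1],[[0,0.03,0.2],[0,0,0],-1],[[0,0,0.2],[0,0,0],-1],[[0,0,0.2],[0,0,0],-1],[[0,0,0.2],[0,0,0],-1]])

```text
time_s: 31.33
position: [0.6188, 0.2356, 0.0607]
tool_rot: [[0.006, 1.0, 0.003], [1.0, -0.006, 0.0], [0.0, 0.003, -1.0]]
ft_force: [-2.5, 0.6, 6.7]
grip_width: 0.0002
```

Run:
```python
from h import *
need([.618,.234,.03],tgt(89.5,0))
```

```text
t 31.3333 pos [0.6188 0.2356 0.0607] q [10.6 41.4 68.3 -0.  70.2 11. ] F [-2.5  0.6  6.7] grip 0.0002
d_mm [-1.6 -0.9 30.7] rot_deg [ 0.19 -0.01  0.16] units total [-0.08 -0.05  1.54] [ 0.0016 -0.0001  0.0014]
rows 2.0 per row [-0.04  -0.023  0.768] [ 0.0008 -0.0001  0.0007]
```

Request:
move_arm(motion=[[[-0.02,0,0.22],[0,0,0],-1],[[-0.02,0,0.22],[0,0,0],-1],[[-0.02,0,0.22],[0,0,0],-1],[[0,0,0.22],[0,0,0],-1],[[0,0,0.22],[0,0,0],-1]])

```text
time_s: 31.75
position: [0.6189, 0.2353, 0.0431]
tool_rot: [[0.005, 1.0, 0.007], [1.0, -0.005, 0.001], [0.001, 0.007, -1.0]]
ft_force: [-5.0, -3.7, 12.9]
grip_width: 0.0002
```

Run:
```python
from h import *
need([.618,.234,.03],tgt(89.5,0))
```

```text
t 31.75 pos [0.6189 0.2353 0.0431] q [10.6 42.4 69.4 -0.  67.8 10.9] F [-5.  -3.7 12.9] grip 0.0002
d_mm [-1.3 -1.  13.1] rot_deg [ 0.42 -0.07  0.22] units total [-0.06 -0.05  0.66] [ 0.0035 -0.0006  0.0019]
rows 1 per row [-0.065 -0.049  0.657] [ 0.0035 -0.0006  0.0019]
```

Request:
move_arm(motion=[[[-0.02,-0.02,0.22],[0.002,0,0],-1],[[-0.02,-0.02,0.22],[0.001,0,0],-1],[[-0.02,0,0.22],[0,0,0],-1]])

```text
time_s: 32.0
position: [0.619, 0.234, 0.0344]
tool_rot: [[0.004, 1.0, 0.006], [1.0, -0.004, 0.001], [0.001, 0.006, -1.0]]
ft_force: [-7.1, -1.9, 15.0]
grip_width: -0.0
```

Run:
```python
from h import *
need([.618,.234,.03],tgt(89.5,0))
```

```text
t 32.0 pos [0.619  0.234  0.0344] q [10.5 43.  69.8 -0.  66.8 10.7] F [-7.1 -1.9 15. ] grip -0.0
d_mm [-0.  -1.   4.4] rot_deg [ 0.34 -0.06  0.25] units total [-0.   -0.05  0.22] [ 0.0028 -0.0005  0.0021]
rows 1 per row [-0.001 -0.05   0.219] [ 0.0028 -0.0005  0.0021]
```

Request:
move_arm(motion=[[[-0.02,-0.03,0.22],[0.002,0,0],-1],[[-0.02,-0.03,0.22],[0.001,0,0],-1]])

```text
time_s: 32.17
position: [0.619, 0.2332, 0.0299]
tool_rot: [[0.004, 1.0, 0.005], [1.0, -0.004, 0.001], [0.001, 0.005, -1.0]]
ft_force: [-9.0, -0.6, 33.6]
grip_width: -0.0
```

Run:
```python
from h import *
need([.618,.234,.03],tgt(89.5,0))
```

```text
t 32.1667 pos [0.619  0.2332 0.0299] q [10.4 43.3 70.   0.  66.4 10.6] F [-9.  -0.6 33.6] grip -0.0
d_mm [ 0.8 -1.  -0.1] rot_deg [ 0.28 -0.06  0.27] units total [ 0.04 -0.05 -0.  ] [ 0.0024 -0.0005  0.0022]
rows 1 per row [ 0.042 -0.051 -0.004] [ 0.0024 -0.0005  0.0022]
```

The stop is reached, with the force jumping to 33.6 N at 37 mm of travel. I'll ease off and hold.

Request:
move_arm(motion=[[[0,-0.02,0.13],[0.001,0,0],-1]])

```text
time_s: 32.25
position: [0.619, 0.2332, 0.0303]
tool_rot: [[0.004, 1.0, 0.005], [1.0, -0.004, 0.001], [0.001, 0.005, -1.0]]
ft_force: [-9.6, -1.9, 21.4]
grip_width: -0.0003
```

Run:
```python
from h import *
need([.618,.234,.03],tgt(89.5,0))
s=get("side");crop(s,170,130,300,290,4,"s12")
```

```text
t 32.25 pos [0.619  0.2332 0.0303] q [10.4 43.3 70.   0.  66.4 10.6] F [-9.6 -1.9 21.4] grip -0.0003
d_mm [ 0.8 -1.   0.3] rot_deg [ 0.31 -0.07  0.28] units total [ 0.04 -0.05  0.02] [ 0.0026 -0.0006  0.0023]
rows 1 per row [ 0.038 -0.052  0.016] [ 0.0026 -0.0006  0.0023]
```

View pics/s12.png

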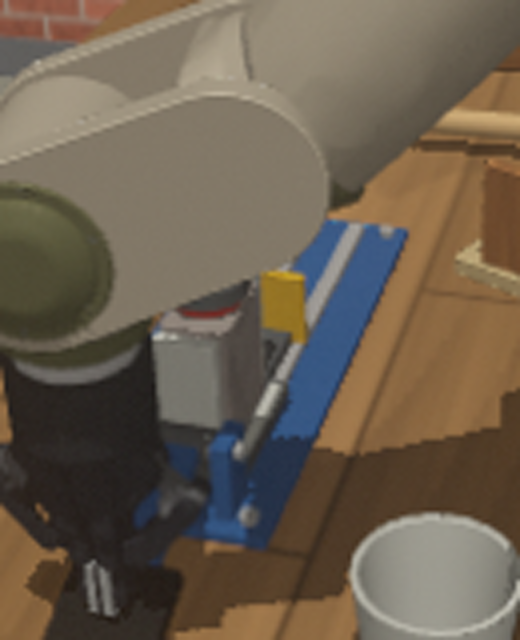

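The red stamp rests on the stone. Holding for about a second.

Request:
move_arm(motion=[[[0,-0.03,0.15],[0,0,0],-1],[[0,-0.03,0.15],[0,0,0],-1],[[0,-0.02,0.15],[0,0,0],-1],[[0,-0.02,0.15],[0,0,0],-1],[[0,0,0.15],[0,0,0],-1],[[0,0,0.15],[0,0,0],-1]])

```text
time_s: 32.8
position: [0.6191, 0.2332, 0.0303]
tool_rot: [[0.002, 1.0, 0.02], [1.0, -0.002, 0.001], [0.001, 0.02, -1.0]]
ft_force: [-10.0, -2.0, 22.6]
grip_width: -0.0
```

Request:
move_arm(motion=[[[0,0,0.15],[0,0,0],-1],[[0,0,0.15],[0,0,0],-1],[[0,0,0.15],[0,0,0],-1],[[0,0,0.15],[0,0,0],-1],[[0,0,0.15],[0,0,0],-1]])

```text
time_s: 33.22
position: [0.6191, 0.2332, 0.0303]
tool_rot: [[0.001, 1.0, 0.029], [1.0, -0.001, -0.0], [-0.0, 0.029, -1.0]]
ft_force: [-8.7, -3.2, 21.8]
grip_width: -0.0001
```

Request:
move_arm(motion=[[[0,0,-0.1],[0,0,0],-1],[[0,0,-0.2],[0,0,0],-1],[[0,0,-0.25],[0,0,0],-1],[[0,0,-0.25],[0,0,0],-1],[[0,0,-0.25],[0,0,0],-1],[[0,0,-0.25],[0,0,0],-1],[[0,0,-0.25],[0,0,0],-1],[[0,0,-0.25],[0,0,0],-1],[[0,0,-0.25],[0,0,0],-1],[[0,0,-0.3],[0,0,0],-1],[[0,0,-0.4],[0,0,0],-1],[[0,0,-0.5],[0,0,0],-1]])

```text
time_s: 34.22
position: [0.6168, 0.2353, 0.106]
tool_rot: [[-0.0, 0.999, 0.036], [1.0, 0.0, 0.003], [0.003, 0.036, -0.999]]
ft_force: [0.1, 0.3, -0.3]
grip_width: -0.0001
```

Run:
```python
from h import *
need([.46,.235,.20],tgt(89.5,0))
```

```text
t 34.2167 pos [0.6168 0.2353 0.106 ] q [10.7 37.8 67.4 -0.2 72.8 10.7] F [ 0.1  0.3 -0.3] grip -0.0001
d_mm [   0.  -153.4  -99.6] rot_deg [ 2.05 -0.19  0.52] units total [ 0.   -7.67 -4.98] [ 0.0171 -0.0016  0.0043]
rows 10.0 per row [ 0.    -0.767 -0.498] [ 0.0017 -0.0002  0.0004]
```

Request:
move_arm(motion=[[[0,0,-0.8],[0,0,0],-1],[[0,0,-0.8],[0,0,0],-1],[[0,-0.3,-0.8],[0,0,0],-1],[[0,-0.7,-0.6],[0,0,0],-1],[[0,-0.7,-0.6],[0,0,0],-1],[[0,-0.7,-0.6],[0,0,0],-1],[[0,-0.7,-0.6],[0,0,0],-1],[[0,-0.8,-0.4],[0,0,0],-1],[[0,-0.8,-0.4],[0,0,0],-1],[[0,-0.8,-0.4],[0,0,0],-1],[[0,-0.8,-0.2],[0,0,0],-1],[[0,-0.5,0],[0,0,0],-1]])

```text
time_s: 35.22
position: [0.4717, 0.2347, 0.2399]
tool_rot: [[0.001, 0.999, 0.045], [1.0, -0.001, 0.006], [0.006, 0.045, -0.999]]
ft_force: [0.7, 0.1, 0.2]
grip_width: 0.0002
```

Run:
```python
from h import *
need([.46,.235,.20],tgt(89.5,0))
get("side","s13"); d=get("top","t13"); crop(d,155,115,345,245,4,"t13c")
```

```text
t 35.2167 pos [0.4717 0.2347 0.2399] q [13.7 18.  78.7 -0.3 80.7 13.8] F [0.7 0.1 0.2] grip 0.0002
d_mm [  0.1 -13.5  39.4] rot_deg [ 2.55 -0.34  0.45] units total [ 0.01 -0.68  1.97] [ 0.0213 -0.0028  0.0037]
rows 3.0 per row [ 0.002 -0.225  0.656] [ 0.0071 -0.0009  0.0012]
```

View pics/s13.png

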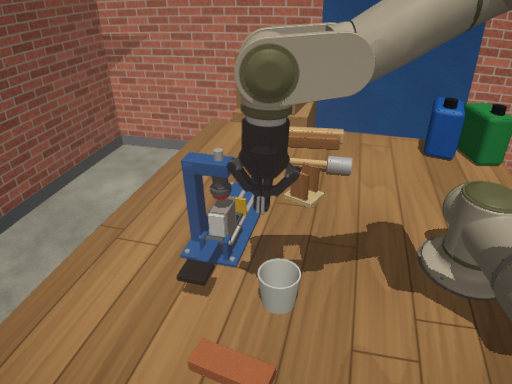

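View pics/t13c.png

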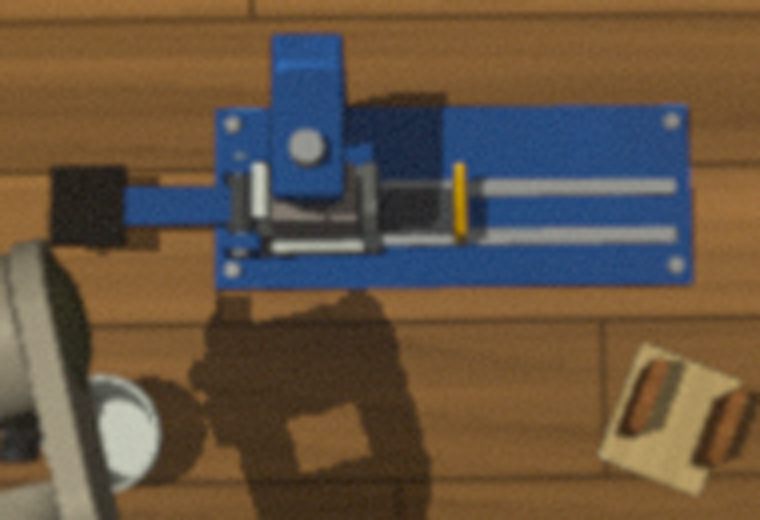

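The pedal pad is back at its starting pixels (50–126, 166–247), and the stamp is clear of the stone, which is still upright. The yellow plate is where the push left it (px 270 in both top views), and the tub, mallet and rubbing stone haven't moved. Handing in.

```bash
python3 -c "
from rig import job
print(job.close_job())"
```

```text
the job is handed in; nothing more can be done
None
```

The job is done and handed in at about 35 s of the 72 s allowed; the hand-in reports no verdict.

- **Stone:** I lifted it out of the cradle by its end faces, stood it upright on the bench and let go. I then took it again across its narrow width and set it on the carriage floor between the cheeks.
- **Carriage:** It broke free and ran at about 10 N. At the stop the force climbed to 27.7 N with no further travel, about 0.10 m from where I first touched the plate.
- **Pedal:** It reached its stop after 37 mm and I held it there for about 1 s at 21–23 N. I then let it rise slowly while following it up.

**Last checks:** The final side and top pictures show the stone upright under the head and the carriage still where the push left it. The pedal is fully up and the stamp is clear of the stone. The tub, mallet and rubbing stone look unmoved, and the arm is touching nothing.

**Disagreements and rough spots:**
- The top and wrist cameras differed by about 4 mm on some positions, so I placed the stone by the wrist view and checked it in the side view.
- The force briefly peaked at 33.6 N on the fingertips when the pedal met its stop, and I eased off at once.
- A sideways drag of about 10 N was present while I held the pedal down.

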